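Clean the gasket track of a clamped housing with the sprung pen

ROBOT

A 7-joint arm with a two-finger parallel gripper is mounted at the origin on the work surface. World frame = base frame: x ahead of the robot, y to its left, z up, the work surface at z = 0. Lengths are in mm, angles in rad, forces in N, time in s.
With the tool pointing down it reaches from about 425 to 875 mm from the base axis. Payload 4.7 kg.
Tool frame: the origin (TCP) lies on the centre line of the jaws, within the pads' length; the fingertips stand 14 mm ahead of it and the grasp point (between the pads) lies 5 mm behind it; z points along the fingers, x is the direction in which the jaws open and shut, and the axes are right-handed (so a half turn about z gives the same grasp; the last joint's range is limited). The gripper opens to 87 mm and grips with 3 to 60 N. Pads are 19 mm wide; open, the fingers measure 117 mm over their backs; the gripper's body (75 mm by 190 mm) begins 51 mm behind the grasp point.
Start: joints at [1.321, 0.321, -0.07, 1.45, 0.023, 1.371, -0.057], TCP at [169.467, -627.539, 236.587] pointing down, gripper open.
Joint ranges: [-2.86, 2.86], [-0.3, 2.09], [-1.38, 1.24], [0.06, 2.45], [-1.56, 4.7], [0.09, 2.05], [-2.69, 2.69]. Speed limits (rad/s): [2.57, 2.57, 3.14, 3.14, 3.14, 3.14, 3.14].

INTERFACE

Orientations are given as [roll, pitch, yaw] about the fixed x, y, z axes, in that order (R = Rz(yaw) Ry(pitch) Rx(roll)).
In Python, from plant import manip gives the robot as it stands. The module is installed in compiled form; this text tells all that it offers.
- The arm moves only by the tool move_arm, never from a script. Its argument "motion" is a list of rows, each an object of numbers: "tx", "ty", "tz": the shift along the world's x, y, z in units of 0.08 m (1.0 is 0.08 m); "ax", "ay", "az": the turn, a rotation vector about the world's x, y, z in units of 1.5 rad (1.0 is 1.5 rad); "jaw": the closure in counts, from 0 (fully open) to 255 (shut). In form: [{"tx": .., "ty": .., "tz": .., "ax": .., "ay": .., "az": .., "jaw": ..}, ...]. A call has 1 to 10 rows; each row shifts and turns the commanded pose from where the row before left it; what a row does not reach is not made up. A row lasts 1/10 s, in which the tool goes at most 50 mm and 8.59 degrees, less where a joint would pass 70% of its speed; a pose out of reach is approached as far as the arm can. A call with a number of a shift or a turn outside -1 to 1 is refused whole. A call with a gripper value outside its range is refused whole. The fingers move at their own pace and stop on an object; "grip_force" is the grip in N (left out, the last holds). Time passes only in rows, so rows that do not move let the fingers close. It gives the time, the measured TCP pose, the force and the opening at its end, in the units of the state.
- manip.read_state(): the state, without advancing time (a new reading comes with each control period).
- manip.grab_frame(name): name is "scene" or "top" or "wrist"; returns the picture (400x640x3 uint8, red, green, blue); there is no depth.
- manip.camera_model(name): a dict with "camera_matrix" (3x3 intrinsics, pixels), "eye" and "rotation" of the camera in the world. Camera axes: x right, y down, z forward; pixel columns grow to the right and rows downward; lengths in mm; the calibration is good to about 2 mm. A picture is of the moment at which its call begins: read the wrist's pose just before it. camera_model takes no time and is no camera call; for the wrist camera it gives the pose at the moment of the call.
- manip.close_job(): hands the job in, once; it reports no verdict.
The state is a dict: "t": time; "qpos": joint angles; "dq": joint speeds; "joint_torque": joint torques, N m; "eef_pos": TCP position; "tool_rot": TCP orientation; "wrist_force": force on the tool from outside, world axes, zero at the start; "moment": the same for the moment, N m; "width": finger opening in mm.
Only numpy, scipy, OpenCV 4.12 (cv2) and the standard library are available. Lean on these libraries where they do the work, as an engineer would, in place of code of your own. Each camera call takes 0.05 s, during which the arm holds its last target. There are 200 camera calls.

TASK

Lock the black housing down by turning the fixture's quarter-turn clamp fully to its closed stop. Then take the cleaning pen from the tool rack and, holding it upright, draw its sprung brush lightly and slowly, at 2 to 4 cm a second, along the bare track at the bottom of the L-shaped groove, from the end beside the clamp, round the corner to the other end, keeping it on the track all the way. Hang the pen back in its rack, leave the clamp closed and do not disturb the other tools.

Things in the scene. Friction and masses are not known exactly. Their poses are not given: they have to be found in the camera images.
- fixture: aluminium fixture, fixed to the bench: base plate 170 x 260 x 12 mm carrying a black milled housing (120 mm along the fixture's x, 170 mm along its y, rim 54 mm above the bench) and, beside the housing on the -y side, a quarter-turn clamp. Origin on the bench under the housing's centre; z up; the groove's long leg is on the housing's -x side.
- track: bare metal bottom of the L-shaped groove in the housing's rim; origin and axes as the fixture. Groove 10 mm wide, 4 mm deep, level, bottom 50 mm and rim 54 mm above the bench. Long leg (160 mm) along the fixture's y on the housing's -x side, from the clamp's end; then square into the short leg (104 mm) along the fixture's +x on the +y side.
- track_p0 (a point): point on the middle line of the groove's bottom: start: 12 mm from the end of the long leg beside the clamp.
- track_p1 (a point): point on the middle line of the groove's bottom: on the long leg, 28.5 mm from track_p0.
- track_p2 (a point): point on the middle line of the groove's bottom: on the long leg, 57 mm from track_p0.
- track_p3 (a point): point on the middle line of the groove's bottom: on the long leg, 85.5 mm from track_p0.
- track_p4 (a point): point on the middle line of the groove's bottom: on the long leg, 114 mm from track_p0.
- track_p5 (a point): point on the middle line of the groove's bottom: the corner, where the two legs cross, 142.5 mm from track_p0.
- track_p6 (a point): point on the middle line of the groove's bottom: on the short leg, 28 mm past the corner.
- track_p7 (a point): point on the middle line of the groove's bottom: on the short leg, 56 mm past the corner.
- track_p8 (a point): point on the middle line of the groove's bottom: finish: on the short leg, 84 mm past the corner and 15 mm before its closed end.
- clamp (a joint): clamp angle about its upright pivot: 0 = open (handle straight out from the housing, along the fixture's -y), 1.57 = closed stop (handle alongside the housing, along the fixture's -x, toe over the housing's foot). Starts within 0.3 of open; closes clockwise seen from above. Friction about 0.15 N m (2.5 N at the grip); stays where it is left.
- clamp_grip (a point): point on the axis of the clamp's upright round grip (18 mm in diameter, from 46 to 86 mm above the bench), 69 mm above the bench; 62 mm from the pivot. The flat arm below the grip has its top 46 mm above the bench.
- clamp_hinge (a point): point on the clamp's pivot axis, 88 mm above the bench. It does not move.
- rack: black tool rack fixed to the bench, 150 x 70 mm and 88 mm tall, two round wells (21 mm in diameter) through its top plate 80 mm apart along its x; open below. Origin on the bench under its centre.
- well_near (a point): centre of one well, at the top face of the rack (88 mm above the bench).
- well_far (a point): centre of the other well, at the top face of the rack.
- pen: cleaning pen, about 70 g, hanging upright in one well. Origin: underside of its round guard flange (30 mm in diameter, 4 mm thick), which rests on the rack's top; z up. Above the flange a grey square barrel, 15 x 15 mm (sides along the pen's x and y), to 98 mm above the origin, with a thin clip on its upper +x side; below, a metal nose 13 mm in diameter, 40 mm long, then the brush.
- pen_nose (a point): lower end of the pen's nose, on its axis, 40 mm below the pen's origin. The round-ended brush, 6 mm in diameter, sticks out 8 (worn) to 24 mm (new) below it, differing each time and not told: find it by touch. The brush is sprung and gives way by 3 mm: 1 N at first touch, 6 N fully pushed in, rigid after that.
- pen_grip (a point): point on the pen's axis 55 mm above its origin, in the middle of the barrel: a good place to grip it.
- driver: the yellow and black screwdriver hanging in the rack's other well: fat round handle up to 31 mm in diameter, 92 mm tall above the rack (top 180 mm above the bench). Origin at the underside of its handle. Leave it alone.
- bottle: a red bottle with a white pointed cap, 40 mm in diameter and 116 mm tall, standing on the bench. Origin at its underside. Leave it alone.
- tweezers: black tweezers 140 mm long lying on the bench. Leave them alone.
- knife: a yellow utility knife 158 mm long lying on the bench. Leave it alone.

How it is judged (in metres and radians):
On the way, in this order (a step that is already met when the one before it is completed fails the run):
1. the clamp is turned to its closed stop (within 0.1 rad) (value of joint clamp above 1.47 rad), for 0.2 s.
2. the upright pen's brush presses on the bare track at point p0 (nose within 10 mm of it seen from above, more than 0.5 N, tilt below 20 degrees), the clamp still closed (horizontal distance between pen_nose and track_p0 below 0.01 m and contact force between pen and track above 0.5 N and angle between pen's own z axis and vertical below 0.35 rad and value of joint clamp above 1.45 rad), for 0.1 s.
3. the upright pen's brush presses on the bare track at point p1 (nose within 10 mm of it seen from above, more than 0.5 N, tilt below 20 degrees), the clamp still closed (horizontal distance between pen_nose and track_p1 below 0.01 m and contact force between pen and track above 0.5 N and angle between pen's own z axis and vertical below 0.35 rad and value of joint clamp above 1.45 rad), for 0.1 s.
4. the upright pen's brush presses on the bare track at point p2 (nose within 10 mm of it seen from above, more than 0.5 N, tilt below 20 degrees), the clamp still closed (horizontal distance between pen_nose and track_p2 below 0.01 m and contact force between pen and track above 0.5 N and angle between pen's own z axis and vertical below 0.35 rad and value of joint clamp above 1.45 rad), for 0.1 s.
5. the upright pen's brush presses on the bare track at point p3 (nose within 10 mm of it seen from above, more than 0.5 N, tilt below 20 degrees), the clamp still closed (horizontal distance between pen_nose and track_p3 below 0.01 m and contact force between pen and track above 0.5 N and angle between pen's own z axis and vertical below 0.35 rad and value of joint clamp above 1.45 rad), for 0.1 s.
6. the upright pen's brush presses on the bare track at point p4 (nose within 10 mm of it seen from above, more than 0.5 N, tilt below 20 degrees), the clamp still closed (horizontal distance between pen_nose and track_p4 below 0.01 m and contact force between pen and track above 0.5 N and angle between pen's own z axis and vertical below 0.35 rad and value of joint clamp above 1.45 rad), for 0.1 s.
7. the upright pen's brush presses on the bare track at point p5 (nose within 10 mm of it seen from above, more than 0.5 N, tilt below 20 degrees), the clamp still closed (horizontal distance between pen_nose and track_p5 below 0.01 m and contact force between pen and track above 0.5 N and angle between pen's own z axis and vertical below 0.35 rad and value of joint clamp above 1.45 rad), for 0.1 s.
8. the upright pen's brush presses on the bare track at point p6 (nose within 10 mm of it seen from above, more than 0.5 N, tilt below 20 degrees), the clamp still closed (horizontal distance between pen_nose and track_p6 below 0.01 m and contact force between pen and track above 0.5 N and angle between pen's own z axis and vertical below 0.35 rad and value of joint clamp above 1.45 rad), for 0.1 s.
9. the upright pen's brush presses on the bare track at point p7 (nose within 10 mm of it seen from above, more than 0.5 N, tilt below 20 degrees), the clamp still closed (horizontal distance between pen_nose and track_p7 below 0.01 m and contact force between pen and track above 0.5 N and angle between pen's own z axis and vertical below 0.35 rad and value of joint clamp above 1.45 rad), for 0.1 s.
10. the upright pen's brush presses on the bare track at point p8 (nose within 10 mm of it seen from above, more than 0.5 N, tilt below 20 degrees), the clamp still closed (horizontal distance between pen_nose and track_p8 below 0.01 m and contact force between pen and track above 0.5 N and angle between pen's own z axis and vertical below 0.35 rad and value of joint clamp above 1.45 rad), for 0.1 s.
At the end, for the whole second after the job is handed in: The clamp is closed (above 1.47 rad); the pen hangs upright (tilt below 0.1 rad) and at rest in a well of the rack, its origin within 7 mm of the well's centre seen from above and its flange within 4 mm of the rack's top in height (value of joint clamp above 1.47 rad and ((horizontal distance between pen and well_near below 0.007 m and z of pen in the frame of well_near between -0.004 and 0.004 m) or (horizontal distance between pen and well_far below 0.007 m and z of pen in the frame of well_far between -0.004 and 0.004 m)) and angle between pen's own z axis and vertical below 0.1 rad and linear speed of pen below 0.02 m/s); the robot touches nothing.
It fails at once if the pen is pressed against the housing or fixture with more than 12 N (contact force between pen and fixture above 12 N).
It fails at once if the brush is dragged along the track faster than 120 mm/s at any moment (away from the finish) (contact force between pen and track above 0.5 N and linear speed of pen above 0.12 m/s and horizontal distance between pen_nose and track_p8 above 0.012 m).
It fails at once if another tool (driver, bottle, tweezers, knife) is moved more than 25 mm, or the driver or bottle is tipped by more than 0.4 rad (angle between any of driver, bottle's own z axis and vertical above 0.4 rad or distance of any of driver, bottle, tweezers, knife from where it was at the start of the episode above 0.025 m).
It also fails if it takes over 72 s, if anything falls off the work surface, if the arm or the gripper's body presses on something with over 40 N, if the wrist force passes 120 N, or if a joint passes its speed limit or range.

## Working session

There is one attempt and no reset: what is moved stays moved. The work goes in short steps, Python scripts to look and compute and a tool call to move; the robot and the scene stay as the last step left them, time stands still between calls to the robot, and variables do not carry over. Pictures are saved under pics/ and viewed, about 8 in all and at most 12, crops included, and the job is handed in when it is done.

Besides the shell and the picture viewer there is one more tool, called after "Emit:" as name([rows], argument=value, ...), one row to a line, values as JSON. move_arm: Moves the arm, as the interface text tells. Shifts and turns lie within -1 to 1; 1 stands for 0.08 m of shift or 1.5 rad of turn. Its arguments: {"type":"object","properties":{"motion":{"type":"array"},"grip_force":{"type":"number"}},"required":["motion"]}

```bash
mkdir -p pics
cat > h.py <<'E'
from plant import manip
import numpy as np, cv2, json
def pix(c,P):
    m=manip.camera_model(c) if isinstance(c,str) else c
    K=np.array(m["camera_matrix"]);R=np.array(m["rotation"]);e=np.array(m["eye"])
    p=(np.atleast_2d(P)-e)@R@K.T
    return p[:,:2]/p[:,2:]
def ray(c,uv,z):
    m=manip.camera_model(c) if isinstance(c,str) else c
    K=np.array(m["camera_matrix"]);R=np.array(m["rotation"]);e=np.array(m["eye"])
    d=R@np.linalg.solve(K,[uv[0],uv[1],1.]);return e+d*(z-e[2])/d[2]
def save(c,n):
    im=manip.grab_frame(c)[:,:,::-1];cv2.imwrite(f"pics/{n}.png",im);return im
E
python3 - <<'E'
from h import *
for c in ("top","scene"):
    m=manip.camera_model(c);print(c,np.round(m["camera_matrix"],1).tolist(),np.round(m["eye"]),np.round(m["rotation"],3).tolist());save(c,c+"0")
print(manip.read_state())
E
```

```text
top [[473.1, 0.0, 323.3], [0.0, 473.1, 198.6], [0.0, 0.0, 1.0]] [ 529.  -69. 1134.] [-3.082, -0.018, -1.544]
scene [[437.5, 0.0, 316.5], [0.0, 437.5, 204.5], [0.0, 0.0, 1.0]] [1081. -542.  597.] [-2.196, 0.01, 0.778]
{'t': 0.1, 'qpos': array([ 1.32108052,  0.32174292, -0.07009231,  1.45157222,  0.0225855 ,
        1.37079514, -0.05688397]), 'dq': array([ 0.00079417,  0.00073234, -0.000437  , -0.00296305,  0.00038731,
       -0.00041692,  0.00033572]), 'joint_torque': array([-8.09826579e-04, -4.92571199e+01, -4.05682744e-01, -3.13401175e+01,
       -6.42431667e-02,  3.95095150e-02,  8.78225228e-05]), 'eef_pos': array([ 169.33658112, -627.05801744,  235.56513358]), 'tool_rot': array([ 3.14151511e+00,  1.72903938e-03, -1.30693196e+00]), 'wrist_force': array([-0.10188344, -0.34053661, -1.26605714]), 'moment': array([ 0.05982815, -0.00319451,  0.0472416 ]), 'width': 86.97640596264596}
```

View pics/top0.png

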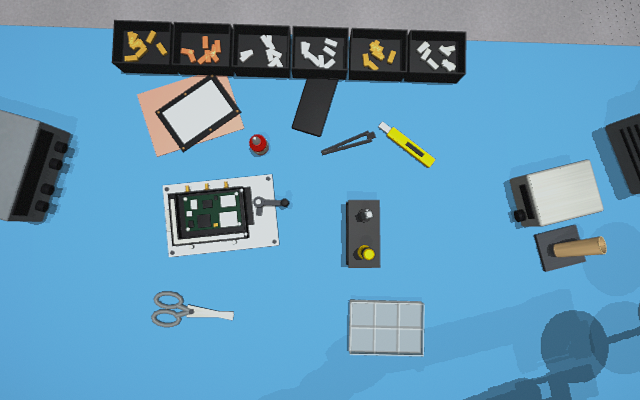

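View pics/scene0.png

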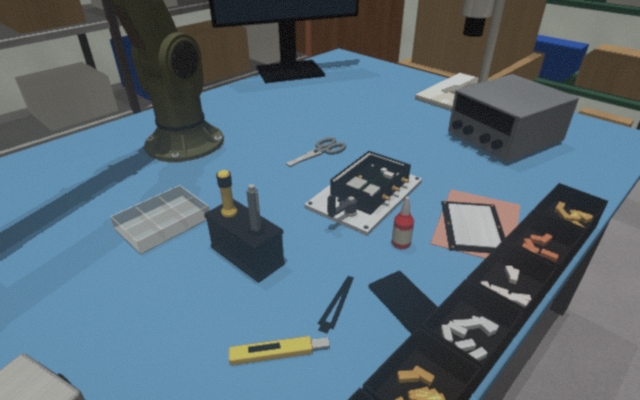

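Top: the fixture is at about (222,215) with its long groove on the lower side, and the clamp's pivot is at about (258,205) with the handle pointing right. The pen is at (366,213), the driver at (367,254) and the bottle at (259,144). I'll enlarge the crop to get pixel positions.

```bash
sed -i 's/^import numpy.*/&\nfrom scipy.spatial.transform import Rotation as Ro/; s/R=np.array(m\["rotation"\])/R=Ro.from_euler("xyz",m["rotation"]).as_matrix()/' h.py
python3 - <<'E'
from h import *
im=cv2.imread("pics/top0.png")[165:265,155:295]
cv2.imwrite("pics/top0c.png",cv2.resize(im,None,fx=5.5,fy=5.5,interpolation=cv2.INTER_CUBIC))
print(ray("top",(366,213),88),pix("top",[[529,-69,0]]))
E
```

```text
[ 562.84830556 -181.11427707   88.        ] [[314.95470291 226.93550967]]
```

View pics/top0c.png

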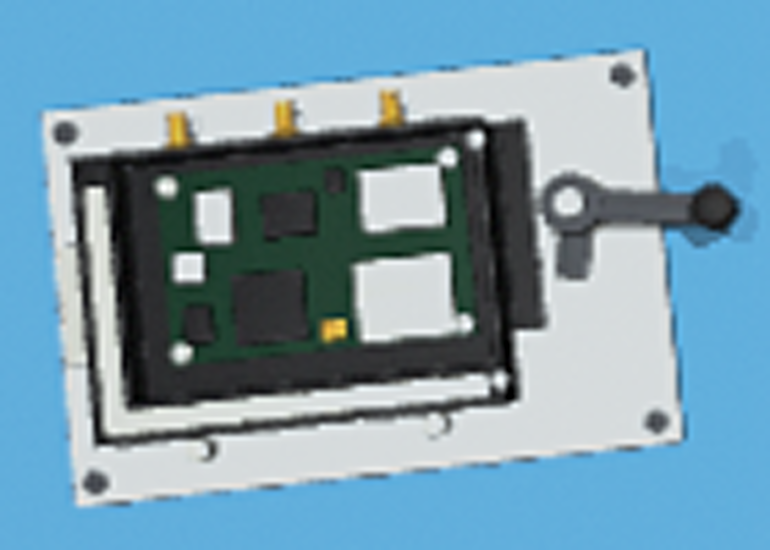

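Run:
```python
from h import *
c=lambda x,y:((x+.5)/5.5-.5+155,(y+.5)/5.5-.5+165)
for n,p,z in [("plate TL",(42,112),12),("plate TR",(645,50),12),("plate BR",(684,438),12),("plate BL",(78,505),12),("pivot",(568,202),88),("pivot60",(568,202),60),("grip",(716,208),86),("corner",(113,420),50),("start",(490,381),50),("short end",(95,188),50)]:
    print(n,np.round(ray("top",c(*p),z),1))
for n,p in [("pen top",(366,213)),("driver",(367,254))]: print(n,ray("top",p,180)[:2])
for n,p in [("pen top",(252,187)),("flange",(256,229)),("driver top",(224,174))]:
    print(n,np.round([ray("scene",p,z)[:2] for z in (88,180,186)],0).tolist())
w=manip.camera_model("wrist");print(w)
```

```text
plate TL [618.4 294.9  12. ]
plate TR [652.7  37.   12. ]
plate BR [486.   14.7  12. ]
plate BL [450.8 271.8  12. ]
pivot [582.1  58.7  88. ]
pivot60 [583.5  62.1  60. ]
grip [581.4  -0.6  86. ]
corner [488.7 247.5  50. ]
start [508.9  92.9  50. ]
short end [584.4 259.3  50. ]
pen top [ 559.89458274 -171.21538671]
driver [ 477.5638497  -174.99270991]
pen top [[440.0, -93.0], [556.0, -174.0], [563.0, -179.0]]
flange [[556.0, -176.0], [651.0, -242.0], [657.0, -247.0]]
driver top [[354.0, -103.0], [486.0, -182.0], [494.0, -187.0]]
{'camera_matrix': array([[305.27389779,   0.        , 311.95388698],
       [  0.        , 305.27389779, 194.37078016],
       [  0.        ,   0.        ,   1.        ]]), 'eye': array([ 244.77541256, -605.71676427,  384.08759825]), 'rotation': array([ 2.85148872e+00,  2.49422154e-03, -1.30695136e+00])}
```

Emit:
move_arm([
  {"tx":0.286,"ty":0.435,"az":0.0533,"jaw":0},
  {"tx":0.286,"ty":0.435,"az":0.0533,"jaw":0},
  {"tx":0.286,"ty":0.435,"az":0.0533,"jaw":0},
  {"tx":0.286,"ty":0.435,"az":0.0533,"jaw":0},
  {"tx":0.286,"ty":0.435,"az":0.0533,"jaw":0},
  {"tx":0.286,"ty":0.435,"az":0.0533,"jaw":0},
  {"tx":0.286,"ty":0.435,"az":0.0533,"jaw":0},
  {"tx":0.286,"ty":0.435,"az":0.0533,"jaw":0},
  {"tx":0.286,"ty":0.435,"az":0.0533,"jaw":0},
  {"tx":0.286,"ty":0.435,"az":0.0533,"jaw":0},
], grip_force=25)

```text
$.motion[0]: bad value
```

Emit:
move_arm([
  {"tx":0.286,"ty":0.435,"az":0.0533,"jaw":0},
  {"tx":0.286,"ty":0.435,"az":0.0533,"jaw":0},
  {"tx":0.286,"ty":0.435,"az":0.0533,"jaw":0},
  {"tx":0.286,"ty":0.435,"az":0.0533,"jaw":0},
  {"tx":0.286,"ty":0.435,"az":0.0533,"jaw":0},
  {"tx":0.286,"ty":0.435,"az":0.0533,"jaw":0},
  {"tx":0.286,"ty":0.435,"az":0.0533,"jaw":0},
  {"tx":0.286,"ty":0.435,"az":0.0533,"jaw":0},
  {"jaw":0},
  {"jaw":0},
])

```text
$.motion[0]: bad value
```

Run:
```python
from h import *
w=manip.camera_model("wrist");im=save("wrist","w1");json.dump({k:np.array(v).tolist() for k,v in w.items()},open("w1.json","w"))
s=manip.read_state();print(s["t"],s["eef_pos"],s["tool_rot"],s["wrist_force"],w["eye"])
```

```text
0.15 [ 169.32708511 -627.15202426  235.73590587] [ 3.14147737e+00  1.44199096e-03 -1.30696326e+00] [-0.07247762  0.20470931 -0.18653098] [ 244.77541256 -605.71676427  384.08759825]
```

View pics/w1.png

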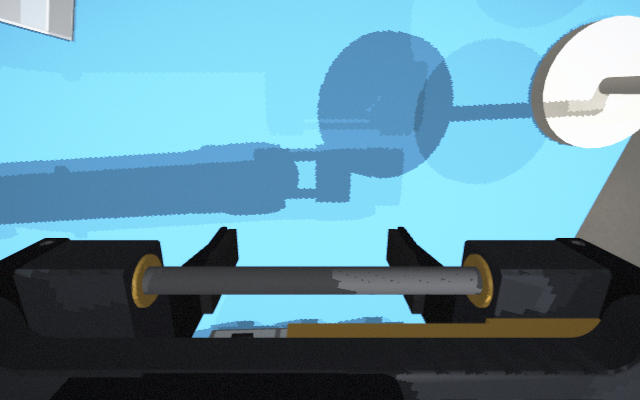

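The move was refused because every key has to be present, so this picture only shows the gripper's fingers over empty bench. I'll resend with complete rows.

Emit:
move_arm([
  {"tx":0.286,"ty":0.435,"tz":0,"ax":0,"ay":0,"az":0.0533,"jaw":0},
  {"tx":0.286,"ty":0.435,"tz":0,"ax":0,"ay":0,"az":0.0533,"jaw":0},
  {"tx":0.286,"ty":0.435,"tz":0,"ax":0,"ay":0,"az":0.0533,"jaw":0},
  {"tx":0.286,"ty":0.435,"tz":0,"ax":0,"ay":0,"az":0.0533,"jaw":0},
  {"tx":0.286,"ty":0.435,"tz":0,"ax":0,"ay":0,"az":0.0533,"jaw":0},
  {"tx":0.286,"ty":0.435,"tz":0,"ax":0,"ay":0,"az":0.0533,"jaw":0},
  {"tx":0.286,"ty":0.435,"tz":0,"ax":0,"ay":0,"az":0.0533,"jaw":0},
  {"tx":0.286,"ty":0.435,"tz":0,"ax":0,"ay":0,"az":0.0533,"jaw":0},
  {"tx":0.286,"ty":0.435,"tz":0,"ax":0,"ay":0,"az":0.0533,"jaw":0},
  {"tx":0.286,"ty":0.435,"tz":0,"ax":0,"ay":0,"az":0.0533,"jaw":0},
], grip_force=25)

```text
t: 1.15
eef_pos: [398.8, -277.9, 236.5]
tool_rot: [3.141, -0.0, -0.504]
wrist_force: [0.6, -0.5, 0.4]
width: 87.1
```

Emit:
move_arm([
  {"tx":0.286,"ty":0.435,"tz":0,"ax":0,"ay":0,"az":0.0533,"jaw":0},
  {"tx":0.286,"ty":0.435,"tz":0,"ax":0,"ay":0,"az":0.0533,"jaw":0},
  {"tx":0.286,"ty":0.435,"tz":0,"ax":0,"ay":0,"az":0.0533,"jaw":0},
  {"tx":0.286,"ty":0.435,"tz":0,"ax":0,"ay":0,"az":0.0533,"jaw":0},
  {"tx":0.286,"ty":0.435,"tz":0,"ax":0,"ay":0,"az":0.0533,"jaw":0},
  {"tx":0.286,"ty":0.435,"tz":0,"ax":0,"ay":0,"az":0.0533,"jaw":0},
  {"tx":0.286,"ty":0.435,"tz":0,"ax":0,"ay":0,"az":0.0533,"jaw":0},
  {"tx":0.286,"ty":0.435,"tz":0,"ax":0,"ay":0,"az":0.0533,"jaw":0},
  {"tx":0,"ty":0,"tz":0,"ax":0,"ay":0,"az":0,"jaw":0},
  {"tx":0,"ty":0,"tz":0,"ax":0,"ay":0,"az":0,"jaw":0},
])

```text
t: 2.15
eef_pos: [581.2, -0.1, 236.0]
tool_rot: [-3.141, 0.001, 0.134]
wrist_force: [-0.5, -0.4, 0.7]
width: 87.3
```

Run:
```python
from h import *
w=manip.camera_model("wrist");im=save("wrist","w2");json.dump({k:np.array(v).tolist() for k,v in w.items()},open("w2.json","w"))
s=manip.read_state();print(s["t"],s["eef_pos"],s["tool_rot"],s["wrist_force"],w["eye"])
```

```text
2.2 [580.9461851   -1.74550873 236.06081962] [3.14121038e+00 1.15445797e-03 1.31555404e-01] [-0.58842558 -0.66081338 -0.17135988] [570.45106452  78.76418384 384.57878589]
```

View pics/w2.png

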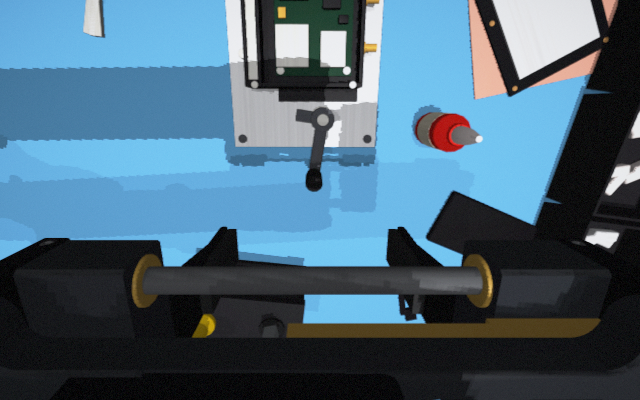

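The wrist view shows the clamp's pivot at (321,119), the grip's cap at about (314,176), the groove's start end at about (252,86) and the bottle at (450,132).

Run:
```python
from h import *
w=json.load(open("w2.json"))
for n,p,z in [("pivot",(321.5,119),88),("gripTop",(314,173),86),("grip low",(314,186),50),("plateL",(234,147),12),("plateR",(376,147),12),("start",(252,85),50),("bottle",(437,125),50)]: print(n,ray(w,p,z).round(1))
th=.132;O=np.array([552.,154.6,0]);X=np.array([np.cos(th),np.sin(th),0]);Y=np.array([-X[1],X[0],0])
print(pix(w,[[582,58.7,88],[581.4,-.6,86],[581.4,-.6,50],[508.9,92.9,50]]).round(0))
```

```text
pivot [580.7  66.4  88. ]
gripTop [580.8  13.3  86. ]
grip low [584.1  -9.5  50. ]
plateL [482.5  16.1  12. ]
plateR [653.8  39.3  12. ]
start [506.  89.  50.]
bottle [705.4  75.1  50. ]
[[322. 127.]
 [313. 186.]
 [313. 178.]
 [255.  81.]]
```

Emit:
move_arm([
  {"tx":0,"ty":0.04,"tz":-0.5,"ax":0,"ay":0,"az":0,"jaw":0},
  {"tx":0,"ty":0,"tz":-0.5,"ax":0,"ay":0,"az":0,"jaw":0},
  {"tx":0,"ty":0,"tz":-0.5,"ax":0,"ay":0,"az":0,"jaw":0},
  {"tx":0,"ty":0,"tz":-0.4,"ax":0,"ay":0,"az":0,"jaw":0},
  {"tx":0,"ty":0,"tz":-0.22,"ax":0,"ay":0,"az":0,"jaw":0},
  {"tx":0,"ty":0,"tz":0,"ax":0,"ay":0,"az":0,"jaw":255},
  {"tx":0,"ty":0,"tz":0,"ax":0,"ay":0,"az":0,"jaw":255},
  {"tx":0,"ty":0,"tz":0,"ax":0,"ay":0,"az":0,"jaw":255},
  {"tx":0,"ty":0,"tz":0,"ax":0,"ay":0,"az":0,"jaw":255},
  {"tx":0,"ty":0,"tz":0,"ax":0,"ay":0,"az":0,"jaw":255},
], grip_force=15)

```text
t: 3.2
eef_pos: [582.0, 1.9, 68.1]
tool_rot: [3.141, -0.002, 0.132]
wrist_force: [0.0, -0.5, -0.3]
width: 54.9
```

Run:
```python
from h import *
s=manip.read_state();print(s["t"],s["eef_pos"],s["wrist_force"],s["width"])
p=s["eef_pos"][:2]
pv=np.array([582.5,64.]);r=62
a0=np.arctan2(*(p-pv)[::-1]);a1=-np.pi+.132-.05
a=np.linspace(a0,a1,15);q=pv+r*np.c_[np.cos(a),np.sin(a)]
print(np.degrees(a0),(np.diff(q,axis=0)/80).round(3).tolist(),q[-1])
```

```text
3.2 [581.99192159   1.91807143  68.11481495] [ 0.00975152 -0.45335425 -0.26145764] 54.87049464966763
-90.46889810814721 [[-0.082, 0.005], [-0.081, 0.014], [-0.079, 0.022], [-0.076, 0.03], [-0.073, 0.038], [-0.068, 0.046], [-0.063, 0.053], [-0.057, 0.059], [-0.05, 0.065], [-0.043, 0.07], [-0.036, 0.074], [-0.028, 0.077], [-0.02, 0.08], [-0.011, 0.081]] [520.70832723  58.92169555]
```

Emit:
move_arm([
  {"tx":0,"ty":0,"tz":0,"ax":0,"ay":0,"az":0,"jaw":255},
  {"tx":0,"ty":0,"tz":0,"ax":0,"ay":0,"az":0,"jaw":255},
  {"tx":0,"ty":0,"tz":0,"ax":0,"ay":0,"az":0,"jaw":255},
  {"tx":0,"ty":0,"tz":0,"ax":0,"ay":0,"az":0,"jaw":255},
  {"tx":0,"ty":0,"tz":0,"ax":0,"ay":0,"az":0,"jaw":255},
  {"tx":0,"ty":0,"tz":0,"ax":0,"ay":0,"az":0,"jaw":255},
  {"tx":0,"ty":0,"tz":0,"ax":0,"ay":0,"az":0,"jaw":255},
])

```text
t: 3.9
eef_pos: [581.6, 2.2, 67.0]
tool_rot: [-3.141, -0.001, 0.132]
wrist_force: [1.6, 0.4, -1.0]
width: 17.3
```

Emit:
move_arm([
  {"tx":-0.082,"ty":0.005,"tz":0,"ax":0,"ay":0,"az":0,"jaw":255},
  {"tx":-0.081,"ty":0.014,"tz":0,"ax":0,"ay":0,"az":0,"jaw":255},
  {"tx":-0.079,"ty":0.022,"tz":0,"ax":0,"ay":0,"az":0,"jaw":255},
  {"tx":-0.076,"ty":0.03,"tz":0,"ax":0,"ay":0,"az":0,"jaw":255},
  {"tx":-0.073,"ty":0.038,"tz":0,"ax":0,"ay":0,"az":0,"jaw":255},
  {"tx":-0.068,"ty":0.046,"tz":0,"ax":0,"ay":0,"az":0,"jaw":255},
  {"tx":-0.063,"ty":0.053,"tz":0,"ax":0,"ay":0,"az":0,"jaw":255},
])

```text
t: 4.6
eef_pos: [540.7, 16.2, 67.1]
tool_rot: [3.139, -0.003, 0.13]
wrist_force: [5.7, -5.4, -5.1]
width: 17.4
```

Gripped at 17.3 mm and turning with small forces, so I'll continue to the stop.

Emit:
move_arm([
  {"tx":-0.057,"ty":0.059,"tz":0,"ax":0,"ay":0,"az":0,"jaw":255},
  {"tx":-0.05,"ty":0.065,"tz":0,"ax":0,"ay":0,"az":0,"jaw":255},
  {"tx":-0.043,"ty":0.07,"tz":0,"ax":0,"ay":0,"az":0,"jaw":255},
  {"tx":-0.036,"ty":0.074,"tz":0,"ax":0,"ay":0,"az":0,"jaw":255},
  {"tx":-0.028,"ty":0.077,"tz":0,"ax":0,"ay":0,"az":0,"jaw":255},
  {"tx":-0.02,"ty":0.08,"tz":0,"ax":0,"ay":0,"az":0,"jaw":255},
])

```text
t: 5.2
eef_pos: [522.9, 49.7, 67.3]
tool_rot: [3.138, -0.004, 0.129]
wrist_force: [7.8, -6.1, -5.9]
width: 17.5
```

Emit:
move_arm([
  {"tx":-0.011,"ty":0.08,"tz":0,"ax":0,"ay":0,"az":0,"jaw":255},
  {"tx":0,"ty":0,"tz":0,"ax":0,"ay":0,"az":0,"jaw":255},
  {"tx":0,"ty":0,"tz":0,"ax":0,"ay":0,"az":0,"jaw":255},
])

```text
t: 5.5
eef_pos: [522.6, 52.0, 67.3]
tool_rot: [3.133, -0.004, 0.128]
wrist_force: [7.3, -12.7, -3.7]
width: 17.3
```

Emit:
move_arm([
  {"tx":0,"ty":0.06,"tz":0,"ax":0,"ay":0,"az":0,"jaw":255},
  {"tx":0,"ty":0.04,"tz":0,"ax":0,"ay":0,"az":0,"jaw":255},
  {"tx":0,"ty":0,"tz":0,"ax":0,"ay":0,"az":0,"jaw":255},
], grip_force=30)

```text
t: 5.8
eef_pos: [522.6, 52.4, 67.3]
tool_rot: [3.123, -0.001, 0.124]
wrist_force: [6.0, -26.7, 0.4]
width: 16.9
```

Run:
```python
from h import *
s=manip.read_state();print(s["t"],s["eef_pos"],s["wrist_force"],s["width"])
im=save("top","top1")[165:265,155:295]
cv2.imwrite("pics/top1c.png",cv2.resize(im,None,fx=5.5,fy=5.5,interpolation=cv2.INTER_CUBIC))
```

```text
5.8 [522.56964735  52.3558698   67.28443247] [  6.01332331 -26.70760753   0.40053287] 16.924947558791754
```

The position holds while the force rises to 27 N, so the clamp is at its stop. I'll unload, release and lift.

Emit:
move_arm([
  {"tx":0,"ty":-0.1,"tz":0,"ax":0,"ay":0,"az":0,"jaw":255},
  {"tx":0,"ty":-0.07,"tz":0,"ax":0,"ay":0,"az":0,"jaw":255},
  {"tx":0,"ty":0,"tz":0,"ax":0,"ay":0,"az":0,"jaw":130},
  {"tx":0,"ty":0,"tz":0,"ax":0,"ay":0,"az":0,"jaw":130},
  {"tx":0,"ty":0,"tz":0,"ax":0,"ay":0,"az":0,"jaw":130},
  {"tx":0,"ty":0,"tz":0,"ax":0,"ay":0,"az":0,"jaw":130},
  {"tx":0,"ty":0,"tz":0.3,"ax":0,"ay":0,"az":0,"jaw":130},
  {"tx":0,"ty":0,"tz":0.6,"ax":0,"ay":0,"az":0,"jaw":100},
  {"tx":0,"ty":0,"tz":0.6,"ax":0,"ay":0,"az":0,"jaw":100},
  {"tx":0,"ty":0,"tz":0.6,"ax":0,"ay":0,"az":0,"jaw":100},
])

```text
t: 6.85
eef_pos: [519.2, 54.0, 236.6]
tool_rot: [3.142, 0.001, 0.133]
wrist_force: [0.6, 0.2, -0.4]
width: 51.6
```

Run:
```python
from h import *
w=manip.camera_model("wrist");im=save("wrist","w3");json.dump({k:np.array(v).tolist() for k,v in w.items()},open("w3.json","w"))
cv2.imwrite("pics/w3c.png",cv2.resize(im[0:230,180:500],None,fx=2.5,fy=2.5,interpolation=cv2.INTER_CUBIC))
```

```text
(no output)
```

View pics/w3c.png

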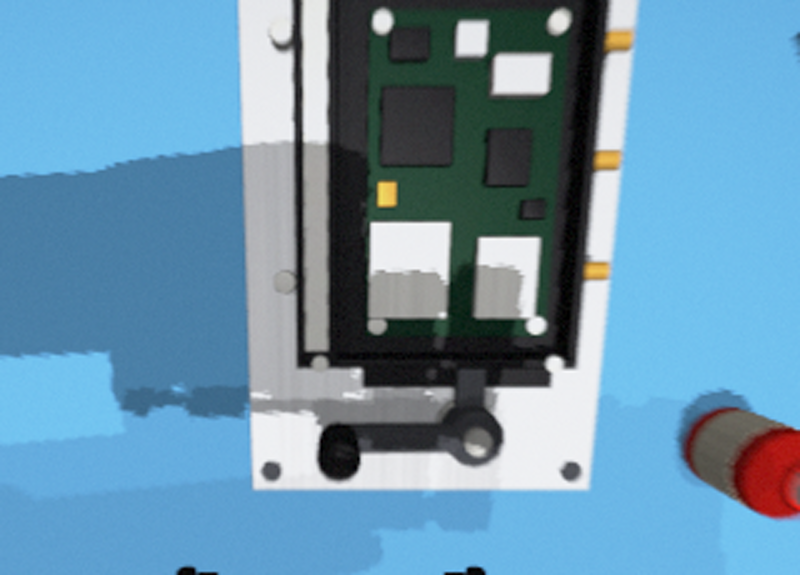

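Emit:
move_arm([
  {"tx":0,"ty":-0.1,"tz":0.3,"ax":0,"ay":0,"az":0,"jaw":100},
  {"tx":0.06,"ty":-0.45,"tz":0.2,"ax":0,"ay":0,"az":0,"jaw":100},
  {"tx":0.06,"ty":-0.5,"tz":0.2,"ax":0,"ay":0,"az":0,"jaw":100},
  {"tx":0.06,"ty":-0.5,"tz":0.1,"ax":0,"ay":0,"az":0,"jaw":100},
  {"tx":0.06,"ty":-0.5,"tz":0,"ax":0,"ay":0,"az":0,"jaw":100},
  {"tx":0.06,"ty":-0.5,"tz":0,"ax":0,"ay":0,"az":0,"jaw":100},
  {"tx":0.06,"ty":-0.5,"tz":0,"ax":0,"ay":0,"az":0,"jaw":100},
  {"tx":0.06,"ty":-0.4,"tz":0,"ax":0,"ay":0,"az":0,"jaw":100},
  {"tx":0,"ty":-0.15,"tz":0,"ax":0,"ay":0,"az":0,"jaw":100},
  {"tx":0,"ty":0,"tz":0,"ax":0,"ay":0,"az":0,"jaw":100},
])

```text
t: 7.9
eef_pos: [552.9, -236.1, 298.0]
tool_rot: [-3.141, 0.001, 0.129]
wrist_force: [0.1, 0.8, 0.5]
width: 53.2
```

Run:
```python
from h import *
w=manip.camera_model("wrist");im=save("wrist","w4");json.dump({k:np.array(v).tolist() for k,v in w.items()},open("w4.json","w"))
s=manip.read_state();print(s["t"],s["eef_pos"],s["tool_rot"],s["wrist_force"],w["eye"])
cv2.imwrite("pics/w4c.png",cv2.resize(im[0:230,180:460],None,fx=2.5,fy=2.5,interpolation=cv2.INTER_CUBIC))
```

```text
7.95 [ 553.41024719 -233.62542049  298.46208388] [-3.13993016e+00  5.13761237e-04  1.32163375e-01] [ 0.00849905  0.49563348 -0.07320919] [ 542.65301958 -157.24466922  446.61851925]
```

View pics/w4c.png

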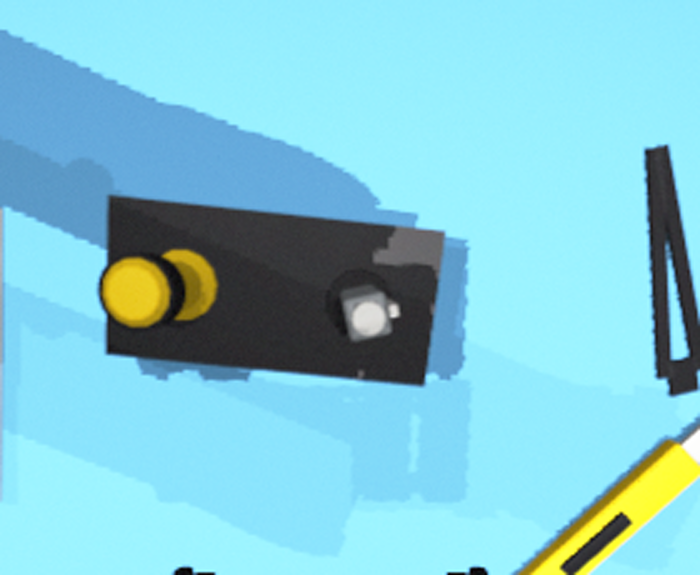

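In w3 the clamp handle lies alongside the housing, so it is closed. In w4 the rack's top is clear: the pen's top is at crop (367,315) with the clip to its right at (393,311), and the driver is at the left.

Run:
```python
from h import *
w=json.load(open("w4.json"));c=lambda x,y:((x+.5)/2.5-.5+180,(y+.5)/2.5-.5)
g=lambda p,z:ray(w,c(*p),z)
print("pen top",g((367,315),186)); 
sq=np.array([g(p,186)[:2] for p in [(340,295),(378,287),(392,333),(353,341)]]);print(sq.round(1),sq.mean(0))
d=sq[1]-sq[0]+sq[2]-sq[3];print("pen yaw",np.arctan2(d[1],d[0]), np.arctan2(*(g((395,311),180)-g((367,316),180))[[1,0]]))
rk=np.array([g(p,88)[:2] for p in [(108,195),(443,231),(425,384),(107,353)]]);print(rk.round(1))
d=rk[1]-rk[0]+rk[2]-rk[3];y=np.arctan2(d[1],d[0]);m=rk.mean(0);print("rack",m,y,np.linalg.norm(d)/2)
for s in(1,-1):print(m+s*40*np.array([np.cos(y),np.sin(y)]))
print("driver top",g((136,292),180))
print(pix(w,[[563,-176,88],[563,-176,186]])*2.5-[450,0])
# fixture from w3
w=json.load(open("w3.json"))
g=lambda p,z:ray(w,c(*p),z).round(1)
for n,p,z in [("groove start",(316,350),50),("groove up",(315,5),50),("plate BL",(254,490),12),("plate BR",(589,490),12),("hub",(475,440),50),("hub88",(475,440),88),("gripbase",(343,438),50),("grip top",(338,458),86)]:print(n,g(p,z))
```

```text
pen top [ 556.44394919 -172.94493066  186.        ]
[[ 546.6 -167.7]
 [ 558.8 -163.5]
 [ 565.6 -177.7]
 [ 553.  -182. ]] [ 556.00208761 -172.73841199]
pen yaw 0.3302446153003009 0.3026689578337966
[[ 441.2 -142.4]
 [ 590.  -138.2]
 [ 593.2 -206.8]
 [ 443.9 -211.6]]
rack [ 517.08377792 -174.76397068] 0.03014208513180197 149.16047870531426
[ 557.06560839 -173.55846984]
[ 477.10194745 -175.96947153]
driver top [ 478.04898829 -175.85760955  180.        ]
[[370.09323841 308.34211408]
 [384.3112171  326.06983149]]
groove start [506.7  94.8  50. ]
groove up [489.5 225.5  50. ]
plate BL [484.1  16.   12. ]
plate BR [653.6  38.8  12. ]
hub [582.7  64.6  50. ]
hub88 [574.3  72.3  88. ]
gripbase [523.7  57.6  50. ]
grip top [521.2  57.2  86. ]
```

Emit:
move_arm([
  {"tx":0.004,"ty":0.076,"tz":0,"ax":0,"ay":0,"az":-0.0922,"jaw":100},
  {"tx":0.004,"ty":0.076,"tz":0,"ax":0,"ay":0,"az":-0.0922,"jaw":100},
  {"tx":0.004,"ty":0.076,"tz":0,"ax":0,"ay":0,"az":-0.0922,"jaw":100},
  {"tx":0.004,"ty":0.076,"tz":0,"ax":0,"ay":0,"az":-0.0922,"jaw":100},
  {"tx":0.004,"ty":0.076,"tz":0,"ax":0,"ay":0,"az":-0.0922,"jaw":100},
  {"tx":0.004,"ty":0.076,"tz":0,"ax":0,"ay":0,"az":-0.0922,"jaw":100},
  {"tx":0.004,"ty":0.076,"tz":0,"ax":0,"ay":0,"az":-0.0922,"jaw":100},
  {"tx":0.004,"ty":0.076,"tz":0,"ax":0,"ay":0,"az":-0.0922,"jaw":100},
  {"tx":0.004,"ty":0.076,"tz":0,"ax":0,"ay":0,"az":-0.0922,"jaw":100},
  {"tx":0.004,"ty":0.076,"tz":0,"ax":0,"ay":0,"az":-0.0922,"jaw":100},
])

```text
t: 8.95
eef_pos: [556.9, -169.9, 299.4]
tool_rot: [-3.141, 0.0, -1.252]
wrist_force: [0.1, 0.8, -0.2]
width: 52.9
```

Emit:
move_arm([
  {"tx":0,"ty":0,"tz":-0.3,"ax":0,"ay":0,"az":0,"jaw":100},
  {"tx":0,"ty":0,"tz":-0.3,"ax":0,"ay":0,"az":0,"jaw":100},
  {"tx":0,"ty":0,"tz":-0.2,"ax":0,"ay":0,"az":0,"jaw":100},
  {"tx":0,"ty":0,"tz":0,"ax":0,"ay":0,"az":0,"jaw":100},
])

```text
t: 9.35
eef_pos: [555.3, -170.4, 232.8]
tool_rot: [3.138, 0.003, -1.247]
wrist_force: [-0.2, 0.4, -1.0]
width: 53.3
```

Run:
```python
from h import *
w=manip.camera_model("wrist");print(w["eye"],w["rotation"])
s=manip.read_state();p=s["eef_pos"];print(s["t"],p,s["tool_rot"],s["wrist_force"])
print(pix(w,[p+[0,0,-100],p+[0,0,-114],[556,-173,186]]))
```

```text
[ 629.95230948 -144.52470375  381.06879334] [ 2.84829632  0.00409949 -1.24689116]
9.35 [ 555.31160133 -170.35349202  232.80366615] [ 3.13823298  0.00326436 -1.24693925] [-0.23448965  0.4036586  -0.96362874]
[[314.00175177 198.86256956]
 [313.96551488 194.13156727]
 [318.15417507 222.62029082]]
```

Emit:
move_arm([
  {"tx":0.01,"ty":-0.035,"tz":0,"ax":0,"ay":0,"az":0,"jaw":100},
  {"tx":0,"ty":0,"tz":-0.3,"ax":0,"ay":0,"az":0,"jaw":100},
  {"tx":0,"ty":0,"tz":-0.3,"ax":0,"ay":0,"az":0,"jaw":100},
  {"tx":0,"ty":0,"tz":-0.3,"ax":0,"ay":0,"az":0,"jaw":100},
  {"tx":0,"ty":0,"tz":-0.2,"ax":0,"ay":0,"az":0,"jaw":100},
  {"tx":0,"ty":0,"tz":-0.1,"ax":0,"ay":0,"az":0,"jaw":100},
  {"tx":0,"ty":0,"tz":0,"ax":0,"ay":0,"az":0,"jaw":255},
  {"tx":0,"ty":0,"tz":0,"ax":0,"ay":0,"az":0,"jaw":255},
  {"tx":0,"ty":0,"tz":0,"ax":0,"ay":0,"az":0,"jaw":255},
  {"tx":0,"ty":0,"tz":0,"ax":0,"ay":0,"az":0,"jaw":255},
], grip_force=25)

```text
t: 10.35
eef_pos: [558.2, -176.7, 140.1]
tool_rot: [-3.14, -0.001, -1.251]
wrist_force: [0.3, -0.1, 0.4]
width: 28.7
```

Emit:
move_arm([
  {"tx":0,"ty":0,"tz":0,"ax":0,"ay":0,"az":0,"jaw":255},
  {"tx":0,"ty":0,"tz":0,"ax":0,"ay":0,"az":0,"jaw":255},
  {"tx":0,"ty":0,"tz":0,"ax":0,"ay":0,"az":0,"jaw":255},
])

```text
t: 10.65
eef_pos: [557.7, -176.5, 139.3]
tool_rot: [-3.141, -0.0, -1.251]
wrist_force: [0.1, -0.3, 2.1]
width: 14.8
```

Run:
```python
from h import *
s=manip.read_state();p=s["eef_pos"];print(s["t"],p,s["tool_rot"],s["wrist_force"],s["moment"],s["width"])
```

```text
10.65 [ 557.66158834 -176.52305345  139.29703642] [-3.14135844e+00 -3.34180135e-04 -1.25090211e+00] [ 0.10367602 -0.30607444  2.13118169] [0.0833464  0.04366909 0.02737089] 14.799305854553616
```

Emit:
move_arm([
  {"tx":0,"ty":0,"tz":0.1,"ax":0,"ay":0,"az":0,"jaw":255},
  {"tx":0,"ty":0,"tz":0.25,"ax":0,"ay":0,"az":0,"jaw":255},
  {"tx":0,"ty":0,"tz":0.3,"ax":0,"ay":0,"az":0,"jaw":255},
  {"tx":0,"ty":0,"tz":0.3,"ax":0,"ay":0,"az":0,"jaw":255},
  {"tx":0,"ty":0,"tz":0.3,"ax":0,"ay":0,"az":0,"jaw":255},
  {"tx":0,"ty":0,"tz":0,"ax":0,"ay":0,"az":0,"jaw":255},
])

```text
t: 11.25
eef_pos: [559.5, -176.8, 243.1]
tool_rot: [-3.136, -0.004, -1.251]
wrist_force: [0.9, 0.4, -1.3]
width: 14.9
```

Emit:
move_arm([
  {"tx":-0.03,"ty":0.15,"tz":0,"ax":0,"ay":0,"az":0,"jaw":255},
  {"tx":-0.07,"ty":0.4,"tz":0,"ax":0,"ay":0,"az":0,"jaw":255},
  {"tx":-0.07,"ty":0.45,"tz":0,"ax":0,"ay":0,"az":0,"jaw":255},
  {"tx":-0.09,"ty":0.5,"tz":0,"ax":0,"ay":0,"az":0,"jaw":255},
  {"tx":-0.09,"ty":0.5,"tz":0,"ax":0,"ay":0,"az":0,"jaw":255},
  {"tx":-0.09,"ty":0.5,"tz":0,"ax":0,"ay":0,"az":0,"jaw":255},
  {"tx":-0.09,"ty":0.45,"tz":0,"ax":0,"ay":0,"az":0,"jaw":255},
  {"tx":-0.09,"ty":0.4,"tz":0,"ax":0,"ay":0,"az":0,"jaw":255},
  {"tx":-0.02,"ty":0.175,"tz":0,"ax":0,"ay":0,"az":0,"jaw":255},
  {"tx":0,"ty":0,"tz":0,"ax":0,"ay":0,"az":0,"jaw":255},
])

```text
t: 12.25
eef_pos: [505.0, 108.1, 238.0]
tool_rot: [3.14, 0.001, -1.246]
wrist_force: [-0.2, -0.2, -1.0]
width: 14.9
```

Run:
```python
from h import *
w=manip.camera_model("wrist");im=save("wrist","w5");json.dump({k:np.array(v).tolist() for k,v in w.items()},open("w5.json","w"))
s=manip.read_state();p=s["eef_pos"];print(s["t"],p,s["tool_rot"],s["wrist_force"],s["moment"],s["width"])
print(pix(w,[p+[0,0,-90.5],p+[0,0,-106],[506.6,106,50],[508.1,94.8,50]]).round(1))
cv2.imwrite("pics/w5c.png",cv2.resize(im[0:260,180:480],None,fx=2.3,fy=2.3,interpolation=cv2.INTER_CUBIC))
```

```text
12.3 [505.71260538 105.53875249 238.05213824] [ 3.13986113e+00 -4.49714772e-04 -1.24918147e+00] [-0.02553919  0.36910051 -1.26521175] [-0.05919397 -0.03952114  0.00925967] 14.571172282681127
[[316.9 202.6]
 [316.6 197.1]
 [315.6 174.7]
 [325.4 176.6]]
```

View pics/w5c.png

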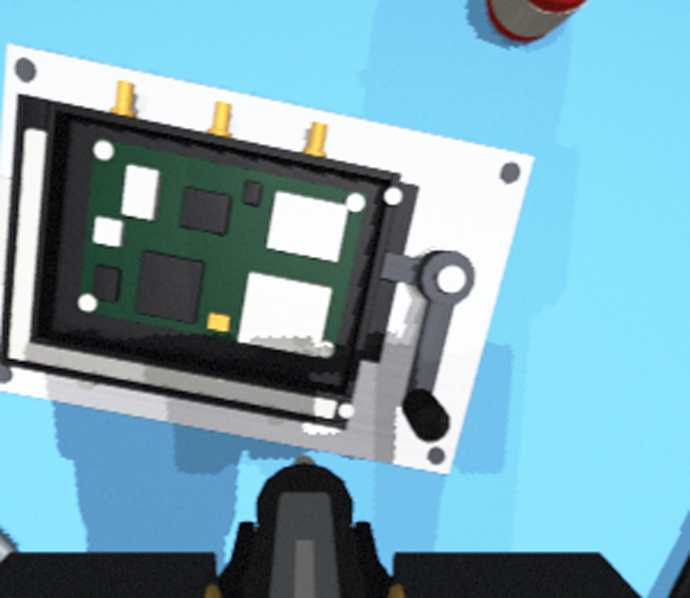

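The wrist view shows the pen held under the gripper: flange arc centred at column 305, nose just peeking out at (305,460) in the crop. The groove end is at (333,408), and the clamp is closed. I'll zoom in for a relative alignment.

Run:
```python
from h import *
im=cv2.imread("pics/w5.png")
cv2.imwrite("pics/w5z.png",cv2.resize(im[160:235,270:370],None,fx=8,fy=8,interpolation=cv2.INTER_CUBIC))
w=json.load(open("w5.json"));p=np.array([505.9,106.3,238.]);y=-1.25
ty=np.array([-np.sin(y),np.cos(y),0]) # towards camera
tx=np.array([np.cos(y),np.sin(y),0])
q=lambda P:((pix(w,P)-[270,160]+.5)*8-.5).round(0)
print("flange bottom/top edge",q([p+15*ty+[0,0,-50.5],p+15*ty+[0,0,-46.5]]))
print("flange sides",q([p+15*tx+[0,0,-50.5],p-15*tx+[0,0,-50.5]]))
print("nose end edge",q([p+6.5*ty+[0,0,-90.5]]), "brush 8..24 tips",q([p+3*ty+[0,0,-98.5],p+3*ty+[0,0,-114.5]]))
print("fingertips mid",q([p+[0,0,-14]+9.5*ty]))
```

```text
flange bottom/top edge [[379. 320.]
 [380. 334.]]
flange sides [[550. 484.]
 [206. 483.]]
nose end edge [[373. 280.]] brush 8..24 tips [[372. 290.]
 [370. 248.]]
fingertips mid [[386. 547.]]
```

View pics/w5z.png

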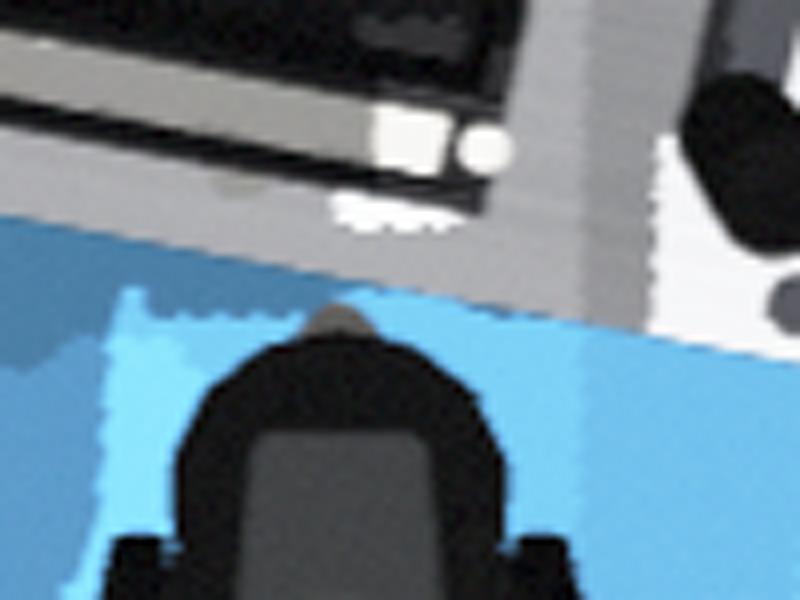

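Run:
```python
from h import *
w=json.load(open("w5.json"));y=-1.25
ty=np.array([-np.sin(y),np.cos(y),0]);tx=np.array([np.cos(y),np.sin(y),0])
c=lambda x,y:((x+.5)/8-.5+270,(y+.5)/8-.5+160)
X=np.array([np.cos(.131),np.sin(.131),0]);Y=np.array([-X[1],X[0],0])
p=np.array([505.9,106.3,0])
for zn in (148,144):
    N=ray(w,c(340,303),zn)-6.5*ty
    F=ray(w,c(340,333),zn+40)-15*ty
    print("nose",zn,N.round(1),"flange axis",F.round(1),"rel to TCP tx,ty",[(round((a-p)@tx,1),round((a-p)@ty,1)) for a in (N,F)])
    E=ray(w,c(447,145),50)+.45*X;L=ray(w,c(0,63),50)+.45*X
    print("end",E.round(1),L.round(1),"th",np.arctan2(-(L-E)[0],(L-E)[1]))
    t=E+12*Y
    for A in (N,F):
        d=t-A;print("move to p0",d.round(1),"->TCP",(p+d).round(1))
# check via w3 with bias shift
w=json.load(open("w3.json"));tx3=np.array([np.cos(.132),np.sin(.132),0])
c3=lambda x,y:((x+.5)/2.5-.5+180,(y+.5)/2.5-.5)
print("w3 end corrected",ray(w,c3(316,350),50)+3*tx3+12*Y)
```

```text
nose 148 [502.7 108.7 148. ] flange axis [503.9 109.1 188. ] rel to TCP tx,ty [(np.float64(-3.3), np.float64(-2.3)), (np.float64(-3.3), np.float64(-1.0))]
end [507.4  94.3  50. ] [498.5 157.6  50. ] th 0.13937897291466111
move to p0 [  3.1  -2.5 -98. ] ->TCP [509.  103.8 -98. ]
move to p0 [   1.9   -2.9 -138. ] ->TCP [ 507.8  103.4 -138. ]
nose 144 [501.5 108.3 144. ] flange axis [502.6 108.7 184. ] rel to TCP tx,ty [(np.float64(-3.3), np.float64(-3.6)), (np.float64(-3.3), np.float64(-2.3))]
end [507.4  94.3  50. ] [498.5 157.6  50. ] th 0.13937897291466111
move to p0 [  4.3  -2.1 -94. ] ->TCP [510.2 104.2 -94. ]
move to p0 [   3.2   -2.5 -134. ] ->TCP [ 509.1  103.8 -134. ]
w3 end corrected [508.08604467 107.11118484  50.        ]
```

Emit:
move_arm([
  {"tx":0.019,"ty":-0.011,"tz":-0.1,"ax":0,"ay":0,"az":0,"jaw":255},
  {"tx":0.02,"ty":-0.011,"tz":-0.25,"ax":0,"ay":0,"az":0,"jaw":255},
  {"tx":0,"ty":0,"tz":-0.25,"ax":0,"ay":0,"az":0,"jaw":255},
  {"tx":0,"ty":0,"tz":-0.15,"ax":0,"ay":0,"az":0,"jaw":255},
  {"tx":0,"ty":0,"tz":-0.05,"ax":0,"ay":0,"az":0,"jaw":255},
  {"tx":0,"ty":0,"tz":0,"ax":0,"ay":0,"az":0,"jaw":255},
])

```text
t: 12.9
eef_pos: [509.4, 102.9, 174.4]
tool_rot: [3.14, 0.0, -1.252]
wrist_force: [0.8, -0.4, -1.0]
width: 15.0
```

Run:
```python
from h import *
for i in range(3):
    s=manip.read_state();p=s["eef_pos"];print(s["t"],p,s["tool_rot"],s["wrist_force"],s["moment"])
    if i<2: manip.grab_frame("wrist")
```

```text
12.9 [509.40285082 102.87164492 174.38714175] [ 3.14040355e+00  3.50650191e-04 -1.25223568e+00] [ 0.79162091 -0.3877391  -0.98038491] [-0.01925558  0.01962572  0.0049788 ]
12.95 [509.84532964 103.26849993 175.20813179] [-3.14136583e+00 -4.45131398e-05 -1.25177551e+00] [-0.21658919 -1.31625842 -0.27280144] [ 0.06047289 -0.00389681  0.03326558]
13.0 [510.07371598 103.55742855 175.66302328] [-3.14050465e+00 -2.95409250e-04 -1.25141781e+00] [ 0.94893671 -0.3990525  -1.05672677] [-0.02882519  0.03943087  0.00096197]
```

Emit:
move_arm([
  {"tx":-0.006,"ty":0.01,"tz":-0.02,"ax":0,"ay":0,"az":0,"jaw":255},
  {"tx":0,"ty":0,"tz":-0.02,"ax":0,"ay":0,"az":0,"jaw":255},
  {"tx":0,"ty":0,"tz":-0.02,"ax":0,"ay":0,"az":0,"jaw":255},
])

```text
t: 13.3
eef_pos: [509.2, 104.7, 170.5]
tool_rot: [-3.141, -0.0, -1.251]
wrist_force: [-0.3, -0.1, -1.8]
width: 14.5
```

Emit:
move_arm([
  {"tx":0,"ty":0,"tz":-0.02,"ax":0,"ay":0,"az":0,"jaw":255},
  {"tx":0,"ty":0,"tz":-0.02,"ax":0,"ay":0,"az":0,"jaw":255},
])

```text
t: 13.5
eef_pos: [509.0, 104.5, 166.9]
tool_rot: [3.142, -0.0, -1.251]
wrist_force: [-0.5, -0.1, -1.5]
width: 14.9
```

Emit:
move_arm([
  {"tx":0,"ty":0,"tz":-0.02,"ax":0,"ay":0,"az":0,"jaw":255},
  {"tx":0,"ty":0,"tz":-0.02,"ax":0,"ay":0,"az":0,"jaw":255},
])

```text
t: 13.7
eef_pos: [509.0, 104.5, 163.6]
tool_rot: [3.142, -0.0, -1.251]
wrist_force: [-0.1, -0.3, -1.3]
width: 14.6
```

Emit:
move_arm([
  {"tx":0,"ty":0,"tz":-0.02,"ax":0,"ay":0,"az":0,"jaw":255},
  {"tx":0,"ty":0,"tz":-0.02,"ax":0,"ay":0,"az":0,"jaw":255},
])

```text
t: 13.9
eef_pos: [509.0, 104.5, 160.4]
tool_rot: [3.141, -0.0, -1.251]
wrist_force: [0.1, -0.4, -1.3]
width: 14.4
```

Emit:
move_arm([
  {"tx":0,"ty":0,"tz":-0.015,"ax":0,"ay":0,"az":0,"jaw":255},
  {"tx":0,"ty":0,"tz":-0.01,"ax":0,"ay":0,"az":0,"jaw":255},
])

```text
t: 14.1
eef_pos: [509.0, 104.6, 158.5]
tool_rot: [3.141, -0.0, -1.251]
wrist_force: [-0.4, -0.4, -1.5]
width: 14.5
```

Emit:
move_arm([
  {"tx":0,"ty":0,"tz":-0.0125,"ax":0,"ay":0,"az":0,"jaw":255},
  {"tx":0,"ty":0,"tz":-0.0125,"ax":0,"ay":0,"az":0,"jaw":255},
])

```text
t: 14.3
eef_pos: [509.0, 104.6, 156.6]
tool_rot: [-3.142, -0.0, -1.251]
wrist_force: [-0.2, -0.1, -1.2]
width: 15.0
```

Emit:
move_arm([
  {"tx":0,"ty":0,"tz":-0.0125,"ax":0,"ay":0,"az":0,"jaw":255},
  {"tx":0,"ty":0,"tz":-0.0125,"ax":0,"ay":0,"az":0,"jaw":255},
])

```text
t: 14.5
eef_pos: [509.0, 104.5, 154.5]
tool_rot: [3.142, -0.0, -1.251]
wrist_force: [-0.1, -0.8, -1.4]
width: 15.2
```

Emit:
move_arm([
  {"tx":0,"ty":0,"tz":-0.0125,"ax":0,"ay":0,"az":0,"jaw":255},
  {"tx":0,"ty":0,"tz":-0.0125,"ax":0,"ay":0,"az":0,"jaw":255},
])

```text
t: 14.7
eef_pos: [509.0, 104.6, 152.5]
tool_rot: [3.142, -0.0, -1.251]
wrist_force: [-0.2, -1.3, -0.1]
width: 14.9
```

Emit:
move_arm([
  {"tx":0,"ty":0,"tz":-0.0125,"ax":0,"ay":0,"az":0,"jaw":255},
  {"tx":0,"ty":0,"tz":0,"ax":0,"ay":0,"az":0,"jaw":255},
])

```text
t: 14.9
eef_pos: [508.8, 104.5, 151.4]
tool_rot: [3.141, 0.0, -1.251]
wrist_force: [-0.9, 0.0, -0.4]
width: 14.8
```

Emit:
move_arm([
  {"tx":0,"ty":0,"tz":-0.0125,"ax":0,"ay":0,"az":0,"jaw":255},
  {"tx":0,"ty":0,"tz":0,"ax":0,"ay":0,"az":0,"jaw":255},
])

```text
t: 15.1
eef_pos: [508.7, 104.5, 150.3]
tool_rot: [3.141, 0.0, -1.251]
wrist_force: [-1.3, -0.2, -2.4]
width: 14.9
```

Run:
```python
from h import *
for i in range(3):
    s=manip.read_state();p=s["eef_pos"];print(s["t"],p,s["wrist_force"],s["moment"])
    if i<2: manip.grab_frame("wrist")
```

```text
15.1 [508.69685106 104.47535908 150.31223557] [-1.25015267 -0.24143968 -2.42537759] [0.0103087  0.17334191 0.00311287]
15.15 [508.69861149 104.50444175 150.34676853] [-1.43127566 -0.5915658  -0.85427915] [-0.05971075  0.27016963 -0.04081537]
15.2 [508.70425629 104.52971344 150.36001364] [-1.77252033  0.22587333 -2.41728052] [ 0.00658467  0.27313891 -0.00924562]
```

A sideways force in -x with a little moment means the brush is touching the +x wall's edge. I'll shift a little in -x and continue down.

Emit:
move_arm([
  {"tx":-0.012,"ty":0,"tz":0,"ax":0,"ay":0,"az":0,"jaw":255},
  {"tx":-0.008,"ty":0,"tz":0,"ax":0,"ay":0,"az":0,"jaw":255},
  {"tx":0,"ty":0,"tz":0,"ax":0,"ay":0,"az":0,"jaw":255},
])

```text
t: 15.5
eef_pos: [507.6, 104.6, 150.8]
tool_rot: [-3.141, -0.0, -1.251]
wrist_force: [-0.6, 0.2, -0.3]
width: 14.7
```

```bash
cat > st.py <<'E'
from h import *
F=[]
for i in range(3):
    s=manip.read_state();p=s["eef_pos"];F.append(np.r_[s["wrist_force"],s["moment"]])
    if i<2: manip.grab_frame("wrist")
print(s["t"],p.round(2),np.mean(F,0).round(2))
E
python3 st.py
```

```text
15.6 [507.56 104.58 150.74] [-0.01  0.44 -0.87  0.05 -0.02 -0.01]
```

Emit:
move_arm([
  {"tx":0,"ty":0,"tz":-0.0125,"ax":0,"ay":0,"az":0,"jaw":255},
  {"tx":0,"ty":0,"tz":0,"ax":0,"ay":0,"az":0,"jaw":255},
])

```text
t: 15.8
eef_pos: [507.6, 104.6, 149.7]
tool_rot: [-3.141, -0.0, -1.251]
wrist_force: [0.2, -1.6, 0.4]
width: 14.9
```

```bash
python3 st.py
```

```text
15.9 [507.64 104.61 149.78] [ 0.15 -0.94  0.24 -0.03 -0.05 -0.01]
```

Emit:
move_arm([
  {"tx":-0.01,"ty":0,"tz":-0.006,"ax":0,"ay":0,"az":0,"jaw":255},
  {"tx":0,"ty":0,"tz":-0.006,"ax":0,"ay":0,"az":0,"jaw":255},
  {"tx":0,"ty":0,"tz":0,"ax":0,"ay":0,"az":0,"jaw":255},
])

```text
t: 16.2
eef_pos: [507.1, 104.6, 148.9]
tool_rot: [-3.141, -0.0, -1.251]
wrist_force: [0.2, -0.6, 1.4]
width: 14.7
```

```bash
python3 st.py
```

```text
16.3 [507.02 104.59 148.92] [ 1.17 -0.21  1.34 -0.02 -0.38  0.01]
```

Emit:
move_arm([
  {"tx":-0.0049,"ty":0.0372,"tz":0,"ax":0,"ay":0,"az":0,"jaw":255},
  {"tx":-0.0049,"ty":0.0372,"tz":0,"ax":0,"ay":0,"az":0,"jaw":255},
  {"tx":-0.0049,"ty":0.0372,"tz":0,"ax":0,"ay":0,"az":0,"jaw":255},
  {"tx":-0.0049,"ty":0.0372,"tz":0,"ax":0,"ay":0,"az":0,"jaw":255},
  {"tx":-0.0049,"ty":0.0372,"tz":0,"ax":0,"ay":0,"az":0,"jaw":255},
])

```text
t: 16.8
eef_pos: [504.4, 119.5, 148.5]
tool_rot: [3.141, -0.0, -1.251]
wrist_force: [0.1, -1.5, 2.2]
width: 14.6
```

```bash
python3 st.py
```

```text
16.9 [504.27 120.7  148.61] [ 0.43 -0.41  1.88 -0.33  0.    0.03]
```

Emit:
move_arm([
  {"tx":-0.0049,"ty":0.0372,"tz":0,"ax":0,"ay":0,"az":0,"jaw":255},
  {"tx":-0.0049,"ty":0.0372,"tz":0,"ax":0,"ay":0,"az":0,"jaw":255},
  {"tx":-0.0049,"ty":0.0372,"tz":0,"ax":0,"ay":0,"az":0,"jaw":255},
  {"tx":-0.0049,"ty":0.0372,"tz":0,"ax":0,"ay":0,"az":0,"jaw":255},
  {"tx":-0.0049,"ty":0.0372,"tz":0,"ax":0,"ay":0,"az":0,"jaw":255},
  {"tx":-0.0049,"ty":0.0372,"tz":0,"ax":0,"ay":0,"az":0,"jaw":255},
  {"tx":-0.0049,"ty":0.0372,"tz":0,"ax":0,"ay":0,"az":0,"jaw":255},
  {"tx":-0.0049,"ty":0.0372,"tz":0,"ax":0,"ay":0,"az":0,"jaw":255},
  {"tx":-0.0049,"ty":0.0372,"tz":0,"ax":0,"ay":0,"az":0,"jaw":255},
  {"tx":-0.0049,"ty":0.0372,"tz":0,"ax":0,"ay":0,"az":0,"jaw":255},
])

```text
t: 17.9
eef_pos: [500.7, 149.4, 148.6]
tool_rot: [3.142, -0.0, -1.251]
wrist_force: [0.3, -2.1, 1.6]
width: 14.8
```

```bash
python3 st.py
```

```text
18.0 [500.48 150.64 148.73] [-0.22 -0.44  1.93 -0.24 -0.03  0.01]
```

Emit:
move_arm([
  {"tx":-0.0049,"ty":0.0372,"tz":0,"ax":0,"ay":0,"az":0,"jaw":255},
  {"tx":-0.0049,"ty":0.0372,"tz":0,"ax":0,"ay":0,"az":0,"jaw":255},
  {"tx":-0.0049,"ty":0.0372,"tz":0,"ax":0,"ay":0,"az":0,"jaw":255},
  {"tx":-0.0049,"ty":0.0372,"tz":0,"ax":0,"ay":0,"az":0,"jaw":255},
  {"tx":-0.0049,"ty":0.0372,"tz":0,"ax":0,"ay":0,"az":0,"jaw":255},
  {"tx":-0.0049,"ty":0.0372,"tz":0,"ax":0,"ay":0,"az":0,"jaw":255},
  {"tx":-0.0049,"ty":0.0372,"tz":0,"ax":0,"ay":0,"az":0,"jaw":255},
  {"tx":-0.0049,"ty":0.0372,"tz":0,"ax":0,"ay":0,"az":0,"jaw":255},
  {"tx":-0.0049,"ty":0.0372,"tz":0,"ax":0,"ay":0,"az":0,"jaw":255},
  {"tx":-0.0049,"ty":0.0372,"tz":0,"ax":0,"ay":0,"az":0,"jaw":255},
])

```text
t: 19.0
eef_pos: [496.7, 179.2, 148.6]
tool_rot: [3.142, -0.0, -1.251]
wrist_force: [0.5, -2.4, 2.3]
width: 14.5
```

Emit:
move_arm([
  {"tx":-0.0049,"ty":0.0372,"tz":0,"ax":0,"ay":0,"az":0,"jaw":255},
  {"tx":-0.0049,"ty":0.0372,"tz":0,"ax":0,"ay":0,"az":0,"jaw":255},
  {"tx":-0.0049,"ty":0.0372,"tz":0,"ax":0,"ay":0,"az":0,"jaw":255},
  {"tx":-0.0049,"ty":0.0372,"tz":0,"ax":0,"ay":0,"az":0,"jaw":255},
  {"tx":-0.0049,"ty":0.0372,"tz":0,"ax":0,"ay":0,"az":0,"jaw":255},
  {"tx":-0.0049,"ty":0.0372,"tz":0,"ax":0,"ay":0,"az":0,"jaw":255},
  {"tx":-0.0049,"ty":0.0372,"tz":0,"ax":0,"ay":0,"az":0,"jaw":255},
  {"tx":-0.0049,"ty":0.0372,"tz":0,"ax":0,"ay":0,"az":0,"jaw":255},
  {"tx":-0.0049,"ty":0.0372,"tz":0,"ax":0,"ay":0,"az":0,"jaw":255},
  {"tx":-0.0049,"ty":0.0372,"tz":0,"ax":0,"ay":0,"az":0,"jaw":255},
])

```text
t: 20.0
eef_pos: [492.8, 208.9, 148.6]
tool_rot: [3.141, -0.0, -1.251]
wrist_force: [-0.1, -3.0, 1.7]
width: 14.7
```

```bash
python3 st.py
```

```text
20.1 [492.62 210.08 148.74] [ 0.2  -1.29  1.88 -0.28 -0.07 -0.01]
```

Emit:
move_arm([
  {"tx":-0.0049,"ty":0.0372,"tz":0,"ax":0,"ay":0,"az":0,"jaw":255},
  {"tx":-0.0049,"ty":0.0372,"tz":0,"ax":0,"ay":0,"az":0,"jaw":255},
  {"tx":-0.0049,"ty":0.0372,"tz":0,"ax":0,"ay":0,"az":0,"jaw":255},
  {"tx":-0.0049,"ty":0.0372,"tz":0,"ax":0,"ay":0,"az":0,"jaw":255},
  {"tx":-0.0049,"ty":0.0372,"tz":0,"ax":0,"ay":0,"az":0,"jaw":255},
  {"tx":-0.0049,"ty":0.0372,"tz":0,"ax":0,"ay":0,"az":0,"jaw":255},
  {"tx":-0.0049,"ty":0.0372,"tz":0,"ax":0,"ay":0,"az":0,"jaw":255},
  {"tx":-0.0049,"ty":0.0372,"tz":0,"ax":0,"ay":0,"az":0,"jaw":255},
  {"tx":-0.0049,"ty":0.0372,"tz":0,"ax":0,"ay":0,"az":0,"jaw":255},
  {"tx":-0.0049,"ty":0.0372,"tz":0,"ax":0,"ay":0,"az":0,"jaw":255},
])

```text
t: 21.1
eef_pos: [488.9, 238.7, 148.6]
tool_rot: [3.142, -0.0, -1.251]
wrist_force: [-1.2, -2.5, 1.6]
width: 15.0
```

Emit:
move_arm([
  {"tx":-0.004,"ty":0.03,"tz":0,"ax":0,"ay":0,"az":0,"jaw":255},
  {"tx":-0.004,"ty":0.03,"tz":0,"ax":0,"ay":0,"az":0,"jaw":255},
])

```text
t: 21.3
eef_pos: [488.2, 243.5, 148.6]
tool_rot: [3.141, 0.0, -1.251]
wrist_force: [-0.1, -1.6, 2.0]
width: 15.0
```

```bash
python3 st.py
```

```text
21.4 [488.08 244.47 148.74] [ 0.18 -0.77  1.83 -0.28 -0.04  0.01]
```

Emit:
move_arm([
  {"tx":-0.002,"ty":0.018,"tz":0,"ax":0,"ay":0,"az":0,"jaw":255},
  {"tx":0,"ty":0,"tz":0,"ax":0,"ay":0,"az":0,"jaw":255},
])

```text
t: 21.6
eef_pos: [488.1, 245.1, 148.6]
tool_rot: [-3.142, 0.0, -1.251]
wrist_force: [0.4, -0.9, 1.3]
width: 14.9
```

Emit:
move_arm([
  {"tx":-0.002,"ty":0.018,"tz":0,"ax":0,"ay":0,"az":0,"jaw":255},
  {"tx":0,"ty":0,"tz":0,"ax":0,"ay":0,"az":0,"jaw":255},
])

```text
t: 21.8
eef_pos: [487.9, 246.2, 148.6]
tool_rot: [3.141, -0.0, -1.251]
wrist_force: [0.4, -1.7, 1.6]
width: 14.7
```

```bash
python3 st.py
```

```text
21.9 [487.99 246.25 148.63] [ 0.42 -1.54  1.77 -0.36 -0.02 -0.02]
```

Emit:
move_arm([
  {"tx":-0.002,"ty":0.018,"tz":0,"ax":0,"ay":0,"az":0,"jaw":255},
  {"tx":0,"ty":0,"tz":0,"ax":0,"ay":0,"az":0,"jaw":255},
])

```text
t: 22.1
eef_pos: [487.9, 247.8, 148.7]
tool_rot: [-3.141, 0.0, -1.251]
wrist_force: [-0.5, -1.1, 2.8]
width: 14.7
```

```bash
python3 st.py
```

```text
22.2 [487.83 247.85 148.68] [ 0.   -1.04  2.39 -0.36 -0.03  0.01]
```

Emit:
move_arm([
  {"tx":-0.002,"ty":0.015,"tz":0,"ax":0,"ay":0,"az":0,"jaw":255},
  {"tx":0,"ty":0,"tz":0,"ax":0,"ay":0,"az":0,"jaw":255},
])

```text
t: 22.4
eef_pos: [487.7, 249.0, 148.7]
tool_rot: [-3.142, 0.0, -1.251]
wrist_force: [0.8, -1.1, 1.4]
width: 15.1
```

Emit:
move_arm([
  {"tx":-0.001,"ty":0.015,"tz":0,"ax":0,"ay":0,"az":0,"jaw":255},
  {"tx":0,"ty":0,"tz":0,"ax":0,"ay":0,"az":0,"jaw":255},
])

```text
t: 22.6
eef_pos: [487.6, 249.5, 148.5]
tool_rot: [3.141, -0.001, -1.251]
wrist_force: [-0.0, -2.9, 1.6]
width: 15.2
```

```bash
python3 st.py
```

```text
22.7 [487.63 249.49 148.51] [-0.34 -3.07  1.85 -0.88 -0.11  0.  ]
```

Wall felt at y≈249.2, so the short leg's middle line is at y≈247.2. I'll back off 2 mm and turn along the short leg.

Emit:
move_arm([
  {"tx":0.003,"ty":-0.03,"tz":0,"ax":0,"ay":0,"az":0,"jaw":255},
  {"tx":0.02,"ty":-0.012,"tz":0,"ax":0,"ay":0,"az":0,"jaw":255},
  {"tx":0.0372,"ty":0.0049,"tz":0,"ax":0,"ay":0,"az":0,"jaw":255},
  {"tx":0.0372,"ty":0.0049,"tz":0,"ax":0,"ay":0,"az":0,"jaw":255},
  {"tx":0.0372,"ty":0.0049,"tz":0,"ax":0,"ay":0,"az":0,"jaw":255},
  {"tx":0.0372,"ty":0.0049,"tz":0,"ax":0,"ay":0,"az":0,"jaw":255},
  {"tx":0.0372,"ty":0.0049,"tz":0,"ax":0,"ay":0,"az":0,"jaw":255},
  {"tx":0.0372,"ty":0.0049,"tz":0,"ax":0,"ay":0,"az":0,"jaw":255},
  {"tx":0.0372,"ty":0.0049,"tz":0,"ax":0,"ay":0,"az":0,"jaw":255},
  {"tx":0.0372,"ty":0.0049,"tz":0,"ax":0,"ay":0,"az":0,"jaw":255},
])

```text
t: 23.7
eef_pos: [513.6, 249.7, 148.6]
tool_rot: [-3.142, -0.0, -1.251]
wrist_force: [-2.7, 0.3, 2.4]
width: 14.6
```

```bash
python3 st.py
```

```text
23.8 [514.59 249.81 148.84] [-0.71  0.09  1.5  -0.07  0.25 -0.  ]
```

Emit:
move_arm([
  {"tx":0.0372,"ty":0.0079,"tz":0,"ax":0,"ay":0,"az":0,"jaw":255},
  {"tx":0.0372,"ty":0.0079,"tz":0,"ax":0,"ay":0,"az":0,"jaw":255},
  {"tx":0.0372,"ty":0.0069,"tz":0,"ax":0,"ay":0,"az":0,"jaw":255},
  {"tx":0.0372,"ty":0.0049,"tz":0,"ax":0,"ay":0,"az":0,"jaw":255},
  {"tx":0.0372,"ty":0.0049,"tz":0,"ax":0,"ay":0,"az":0,"jaw":255},
  {"tx":0.0372,"ty":0.0049,"tz":0,"ax":0,"ay":0,"az":0,"jaw":255},
  {"tx":0.0372,"ty":0.0049,"tz":0,"ax":0,"ay":0,"az":0,"jaw":255},
  {"tx":0.0372,"ty":0.0049,"tz":0,"ax":0,"ay":0,"az":0,"jaw":255},
  {"tx":0.0372,"ty":0.0049,"tz":0,"ax":0,"ay":0,"az":0,"jaw":255},
  {"tx":0.0372,"ty":0.0049,"tz":0,"ax":0,"ay":0,"az":0,"jaw":255},
])

```text
t: 24.8
eef_pos: [543.3, 254.3, 148.6]
tool_rot: [3.142, -0.0, -1.251]
wrist_force: [-2.9, -0.5, 2.1]
width: 14.8
```

```bash
python3 st.py
```

```text
24.9 [544.37 254.47 148.88] [-0.7   0.45  1.59 -0.    0.23 -0.02]
```

Emit:
move_arm([
  {"tx":0.0372,"ty":0.0049,"tz":0,"ax":0,"ay":0,"az":0,"jaw":255},
  {"tx":0.0372,"ty":0.0049,"tz":0,"ax":0,"ay":0,"az":0,"jaw":255},
  {"tx":0.0372,"ty":0.0049,"tz":0,"ax":0,"ay":0,"az":0,"jaw":255},
  {"tx":0.0372,"ty":0.0049,"tz":0,"ax":0,"ay":0,"az":0,"jaw":255},
  {"tx":0.0372,"ty":0.0049,"tz":0,"ax":0,"ay":0,"az":0,"jaw":255},
  {"tx":0.0372,"ty":0.0049,"tz":0,"ax":0,"ay":0,"az":0,"jaw":255},
  {"tx":0.0372,"ty":0.0049,"tz":0,"ax":0,"ay":0,"az":0,"jaw":255},
  {"tx":0.0372,"ty":0.0049,"tz":0,"ax":0,"ay":0,"az":0,"jaw":255},
  {"tx":0.0372,"ty":0.0049,"tz":0,"ax":0,"ay":0,"az":0,"jaw":255},
])

```text
t: 25.8
eef_pos: [570.1, 257.9, 148.7]
tool_rot: [-3.142, -0.0, -1.251]
wrist_force: [-3.0, 0.8, 2.1]
width: 14.8
```

```bash
python3 st.py
```

```text
25.9 [571.07 257.95 148.85] [-0.96  0.06  2.01 -0.    0.31 -0.01]
```

All of the track is covered at a steady ~3 N press. Lifting and returning to the rack.

Emit:
move_arm([
  {"tx":0,"ty":0,"tz":0.1,"ax":0,"ay":0,"az":0,"jaw":255},
  {"tx":0,"ty":0,"tz":0.3,"ax":0,"ay":0,"az":0,"jaw":255},
  {"tx":0,"ty":0,"tz":0.4,"ax":0,"ay":0,"az":0,"jaw":255},
  {"tx":0,"ty":0,"tz":0.35,"ax":0,"ay":0,"az":0,"jaw":255},
  {"tx":-0.01,"ty":-0.15,"tz":0,"ax":0,"ay":0,"az":0,"jaw":255},
  {"tx":-0.01,"ty":-0.35,"tz":0,"ax":0,"ay":0,"az":0,"jaw":255},
  {"tx":-0.02,"ty":-0.5,"tz":0,"ax":0,"ay":0,"az":0,"jaw":255},
  {"tx":-0.02,"ty":-0.55,"tz":0,"ax":0,"ay":0,"az":0,"jaw":255},
  {"tx":-0.02,"ty":-0.55,"tz":0,"ax":0,"ay":0,"az":0,"jaw":255},
  {"tx":-0.02,"ty":-0.55,"tz":0,"ax":0,"ay":0,"az":0,"jaw":255},
])

```text
t: 26.9
eef_pos: [561.2, 43.1, 240.0]
tool_rot: [3.141, -0.001, -1.251]
wrist_force: [0.6, 0.5, -1.0]
width: 15.1
```

Emit:
move_arm([
  {"tx":-0.02,"ty":-0.55,"tz":0,"ax":0,"ay":0,"az":0,"jaw":255},
  {"tx":-0.02,"ty":-0.55,"tz":0,"ax":0,"ay":0,"az":0,"jaw":255},
  {"tx":-0.02,"ty":-0.55,"tz":0,"ax":0,"ay":0,"az":0,"jaw":255},
  {"tx":-0.01,"ty":-0.5,"tz":0,"ax":0,"ay":0,"az":0,"jaw":255},
  {"tx":0,"ty":-0.38,"tz":0,"ax":0,"ay":0,"az":0,"jaw":255},
  {"tx":0,"ty":-0.2,"tz":0,"ax":0,"ay":0,"az":0,"jaw":255},
  {"tx":0,"ty":-0.05,"tz":0,"ax":0,"ay":0,"az":0,"jaw":255},
  {"tx":0,"ty":0,"tz":0,"ax":0,"ay":0,"az":0,"jaw":255},
  {"tx":0,"ty":0,"tz":0,"ax":0,"ay":0,"az":0,"jaw":255},
])

```text
t: 27.8
eef_pos: [556.5, -174.0, 240.6]
tool_rot: [-3.141, 0.001, -1.248]
wrist_force: [-0.1, -0.1, -1.7]
width: 14.8
```

```bash
python3 - <<'E'
from h import *
w=manip.camera_model("wrist");im=save("wrist","w6")
cv2.imwrite("pics/w6c.png",cv2.resize(im[100:235,230:400],None,fx=4.5,fy=4.5,interpolation=cv2.INTER_CUBIC))
E
python3 st.py
```

```text
27.95 [ 556.54 -174.6   240.79] [ 0.06  0.16 -1.43  0.01 -0.03 -0.01]
```

View pics/w6c.png

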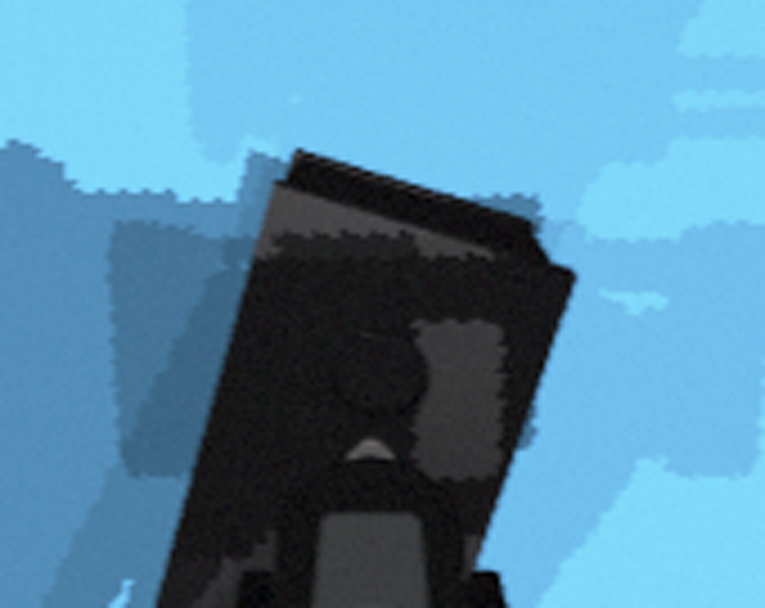

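The well shows at crop (380,370), with the nose edge at (370,437). Working out the relative offset.

Run:
```python
from h import *
w=manip.camera_model("wrist");y=-1.25;p=np.array([556.5,-174.6,0])
ty=np.array([-np.sin(y),np.cos(y),0])
c=lambda x,y:((x+.5)/4.5-.5+230,(y+.5)/4.5-.5+100)
for zn in (150.3,146.):
    N=ray(w,c(370,437),zn)-6.5*ty;W=ray(w,c(380,370),88);print(N,W,W-N,p+W-N)
```

```text
[ 554.81224434 -173.60405705  150.3       ] [ 558.59707715 -174.65362256   88.        ] [  3.78483281  -1.04956551 -62.3       ] [ 560.28483281 -175.64956551  -62.3       ]
[ 553.56096242 -174.01685975  146.        ] [ 558.59707715 -174.65362256   88.        ] [  5.03611473  -0.63676281 -58.        ] [ 561.53611473 -175.23676281  -58.        ]
```

Emit:
move_arm([
  {"tx":0.016,"ty":-0.021,"tz":0,"ax":0,"ay":0,"az":0,"jaw":255},
  {"tx":0,"ty":0,"tz":-0.25,"ax":0,"ay":0,"az":0,"jaw":255},
  {"tx":0,"ty":0,"tz":-0.25,"ax":0,"ay":0,"az":0,"jaw":255},
  {"tx":0,"ty":0,"tz":-0.1,"ax":0,"ay":0,"az":0,"jaw":255},
  {"tx":0,"ty":0,"tz":0,"ax":0,"ay":0,"az":0,"jaw":255},
])

```text
t: 28.45
eef_pos: [556.7, -177.9, 191.4]
tool_rot: [3.14, 0.002, -1.251]
wrist_force: [-0.0, -0.2, -1.4]
width: 14.9
```

```bash
python3 st.py
```

```text
28.55 [ 557.93 -178.16  193.34] [ 0.37 -0.21 -1.15 -0.01 -0.03  0.02]
```

Emit:
move_arm([
  {"tx":0,"ty":0.018,"tz":-0.06,"ax":0,"ay":0,"az":0,"jaw":255},
  {"tx":0,"ty":0,"tz":-0.06,"ax":0,"ay":0,"az":0,"jaw":255},
  {"tx":0,"ty":0,"tz":-0.06,"ax":0,"ay":0,"az":0,"jaw":255},
  {"tx":0,"ty":0,"tz":-0.06,"ax":0,"ay":0,"az":0,"jaw":255},
  {"tx":0,"ty":0,"tz":0,"ax":0,"ay":0,"az":0,"jaw":255},
])

```text
t: 29.05
eef_pos: [556.9, -176.7, 172.4]
tool_rot: [3.14, 0.001, -1.251]
wrist_force: [0.2, 0.5, -0.6]
width: 14.9
```

```bash
python3 st.py
```

```text
29.15 [ 557.37 -176.79  173.25] [ 0.27 -0.04 -1.16 -0.    0.02  0.01]
```

Emit:
move_arm([
  {"tx":0.004,"ty":0.004,"tz":-0.08,"ax":0,"ay":0,"az":0,"jaw":255},
  {"tx":0,"ty":0,"tz":-0.1,"ax":0,"ay":0,"az":0,"jaw":255},
  {"tx":0,"ty":0,"tz":-0.1,"ax":0,"ay":0,"az":0,"jaw":255},
  {"tx":0,"ty":0,"tz":-0.08,"ax":0,"ay":0,"az":0,"jaw":255},
  {"tx":0,"ty":0,"tz":-0.03,"ax":0,"ay":0,"az":0,"jaw":255},
  {"tx":0,"ty":0,"tz":0,"ax":0,"ay":0,"az":0,"jaw":255},
])

```text
t: 29.75
eef_pos: [557.4, -176.4, 141.6]
tool_rot: [3.141, 0.001, -1.251]
wrist_force: [0.0, -0.5, -0.3]
width: 14.8
```

```bash
python3 st.py
```

```text
29.85 [ 557.95 -176.48  142.37] [-0.1   0.38 -0.58  0.03 -0.01  0.02]
```

Emit:
move_arm([
  {"tx":0,"ty":0,"tz":-0.015,"ax":0,"ay":0,"az":0,"jaw":255},
  {"tx":0,"ty":0,"tz":-0.015,"ax":0,"ay":0,"az":0,"jaw":255},
  {"tx":0,"ty":0,"tz":-0.008,"ax":0,"ay":0,"az":0,"jaw":255},
  {"tx":0,"ty":0,"tz":0,"ax":0,"ay":0,"az":0,"jaw":255},
])

```text
t: 30.25
eef_pos: [557.8, -176.5, 139.3]
tool_rot: [-3.142, -0.0, -1.251]
wrist_force: [0.6, 0.7, -0.9]
width: 14.9
```

```bash
python3 st.py
```

```text
30.35 [ 557.84 -176.53  139.33] [-0.04  0.15 -0.39 -0.01  0.02  0.  ]
```

Emit:
move_arm([
  {"tx":0,"ty":0,"tz":0,"ax":0,"ay":0,"az":0,"jaw":100},
  {"tx":0,"ty":0,"tz":0,"ax":0,"ay":0,"az":0,"jaw":100},
  {"tx":0,"ty":0,"tz":0,"ax":0,"ay":0,"az":0,"jaw":100},
  {"tx":0,"ty":0,"tz":0,"ax":0,"ay":0,"az":0,"jaw":100},
  {"tx":0,"ty":0,"tz":0,"ax":0,"ay":0,"az":0,"jaw":100},
  {"tx":0,"ty":0,"tz":0,"ax":0,"ay":0,"az":0,"jaw":100},
  {"tx":0,"ty":0,"tz":0.1,"ax":0,"ay":0,"az":0,"jaw":100},
  {"tx":0,"ty":0,"tz":0.3,"ax":0,"ay":0,"az":0,"jaw":100},
  {"tx":0,"ty":0,"tz":0.4,"ax":0,"ay":0,"az":0,"jaw":100},
  {"tx":0,"ty":0,"tz":0.4,"ax":0,"ay":0,"az":0,"jaw":100},
])

```text
t: 31.35
eef_pos: [557.6, -176.4, 236.6]
tool_rot: [3.141, 0.0, -1.251]
wrist_force: [-0.6, -0.1, -0.6]
width: 52.8
```

Emit:
move_arm([
  {"tx":0,"ty":0,"tz":0.4,"ax":0,"ay":0,"az":0,"jaw":100},
  {"tx":-0.3,"ty":-0.35,"tz":0.3,"ax":0,"ay":0,"az":0,"jaw":100},
  {"tx":-0.3,"ty":-0.35,"tz":0,"ax":0,"ay":0,"az":0,"jaw":100},
  {"tx":-0.3,"ty":-0.35,"tz":0,"ax":0,"ay":0,"az":0,"jaw":100},
  {"tx":-0.2,"ty":-0.35,"tz":0,"ax":0,"ay":0,"az":0,"jaw":100},
  {"tx":0,"ty":-0.35,"tz":0,"ax":0,"ay":0,"az":0,"jaw":100},
  {"tx":0,"ty":0,"tz":0,"ax":0,"ay":0,"az":0,"jaw":100},
])

```text
t: 32.05
eef_pos: [467.7, -321.5, 291.5]
tool_rot: [3.141, -0.002, -1.258]
wrist_force: [0.2, -0.9, -0.8]
width: 52.9
```

```bash
python3 st.py
python3 - <<'E'
from h import *
im=save("scene","s2");im2=save("top","t2")
a=cv2.resize(im[120:280,190:430],None,fx=2.4,fy=2.4,interpolation=cv2.INTER_CUBIC)[:400]
b=cv2.resize(im2[165:280,155:400],None,fx=2.35,fy=2.35,interpolation=cv2.INTER_CUBIC)
W=max(a.shape[1],b.shape[1]);f=lambda x:cv2.copyMakeBorder(x,0,0,0,W-x.shape[1],0)
o=np.vstack([f(a),f(b)]);o=cv2.resize(o,None,fx=.9,fy=.9);print(o.shape);cv2.imwrite("pics/fin.png",o)
E
```

```text
32.15 [ 469.74 -316.56  291.5 ] [ 0.36  0.28 -0.37  0.   -0.02 -0.02]
(589, 518, 3)
```

View pics/fin.png

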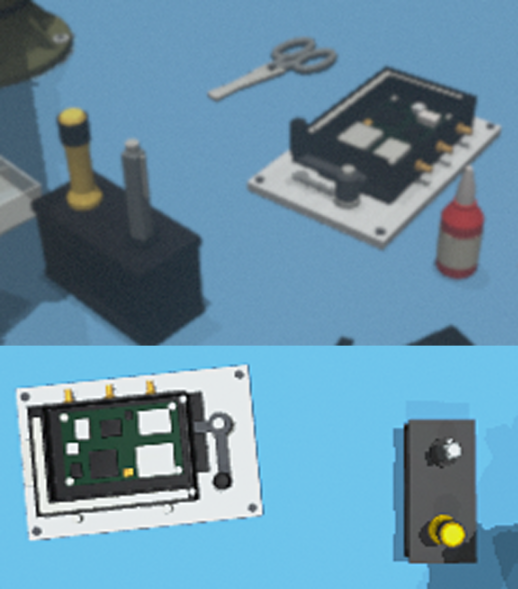

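The pen hangs in its well, its top at the same scene pixel as at the start, about (252,188). The clamp is closed, and the driver and bottle have not moved. Handing in.

```bash
python3 -c "
from plant import manip
print(manip.close_job())"
```

```text
the job is handed in; nothing more can be done
None
```

I closed the clamp, brushed the whole L-shaped track and hung the pen back in its own well. I handed the job in at about 32 s; it reports no verdict.

- **Clamp:** I turned it to its stop. The grip stayed at about y = 52 mm while the push rose to 27 N. Later pictures show the handle still alongside the housing.
- **Brushing:** I found the brush by touch; it is about 8 to 11 mm long. I drew it at about 3 cm/s with roughly 3 N of press, with short halts on the way to check the forces. At the corner I went about 2 mm past the middle line, until I felt the groove's far wall, then backed off and followed the short leg to the finish. The press stayed steady throughout.
- **End state:** In the last pictures the pen's top is at the same pixel as at the start, and the driver and bottle look unmoved. I did not compare the knife and tweezers at the end, but the arm never went near them.

**Disagreements:**
- The wrist camera's calibration was about 3 mm off sideways.
- My camera-based start point was about 2.5 mm off across the groove. The brush first touched the groove's +x edge lightly, at 1 to 2 N, and I corrected it by feel.
- I could not read the force on the track directly. I judged that the brush was on the track from the wrist force and from touching the groove's walls.

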